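# Brush out the bayonet socket and stage the tall die holders

### The job

Get the riveting fixture ready for the next shift: swing the dust cover fully open, scrub the deep socket with the long-handled brush in three full strokes from its floor up to the rim, then stand the brush back in its pot and swing the cover shut over the socket. Also move every tall, top-heavy die holder and the wide-based anvil stake from the counter onto the grey staging plate, each standing upright with its whole foot on the plate; never let a die holder topple, and leave the other things on the counter where they are.

Things in the scene. Friction and masses are not known exactly. Their poses are not given: they have to be found in the camera images.
- socket_floor (a point): centre of the inner floor of the round socket on the grey bench fixture, 16 mm above the counter. The bore is 56 mm across and 104 mm deep (rim 120 mm above the counter, tube 76 mm across outside). The fixture is fixed; z up, its x axis points from the cover's pivot to the socket's axis
- cover_pivot (a point): on the vertical pivot axis of the dust cover (fixed to the fixture, 78 mm from the socket's axis, towards the fixture's -x), at the height of the middle of the cover's knob, 149 mm above the counter
- cover_knob (a point): middle of the upright black knob at the centre of the cover: round, 22 mm across, 38 mm high (from 130 to 168 mm above the counter), 78 mm from the pivot. The cover is an aluminium disc 72 mm across and 7 mm thick, just above the socket's rim, on a flat arm
- cover (a joint): angle of the dust cover about its vertical pivot: 0 = shut, covering the socket (a stop); it grows as the cover swings clockwise seen from above, to the stop at 1.6 rad. Stays where it is left by friction (about 1 N at the knob)
- brush_mid (a point): long brush, 180 mm long, 0.16 kg, half-way up it (90 mm above its lower end). Black bristle head at the bottom, 70 mm long, firm core 40 mm across (soft bristle ends to 51 mm, which give way freely); thin steel stem; wooden handle at the top 24 mm across and 70 mm long, its middle 55 mm above this point. Starts standing upright in the pot; z points up along it from bristles to handle
- brush_tip (a point): centre of the flat lower end of the brush's bristle head, 90 mm below brush_mid
- pot_floor (a point): centre of the inner floor of the round steel brush pot, 6 mm above the counter; the pot is fixed, 58 mm across inside, 68 mm outside, rim 90 mm above the counter
- plate_top (a point): centre of the top face of the fixed grey square staging plate, 230 by 230 mm, 12 mm thick, lying on the counter; x and y along its edges, z up. Four circles are marked on it 56 mm either way from its centre in x and y (a guide only; any place on the plate will do)
- holder1_mid (a point): loose steel die holder, 160 mm tall and top-heavy (about 0.5 kg, centre of mass about 110 mm up): foot disc 46 mm across and 8 mm thick, slim stem 20 mm across, heavy cylindrical head 44 mm across and 52 mm high at the top (from 108 to 160 mm above the foot's underside). It topples when leaned by about 0.2 rad, so hold it by the head. Starts standing on the counter or is absent. The point is on its axis, half-way up, 80 mm above the foot's underside; z up along its axis
- holder2_mid (a point): loose steel die holder, 160 mm tall and top-heavy (about 0.5 kg, centre of mass about 110 mm up): foot disc 46 mm across and 8 mm thick, slim stem 20 mm across, heavy cylindrical head 44 mm across and 52 mm high at the top (from 108 to 160 mm above the foot's underside). It topples when leaned by about 0.2 rad, so hold it by the head. Starts standing on the counter or is absent. The point is on its axis, half-way up, 80 mm above the foot's underside; z up along its axis
- holder3_mid (a point): loose steel die holder, 160 mm tall and top-heavy (about 0.5 kg, centre of mass about 110 mm up): foot disc 46 mm across and 8 mm thick, slim stem 20 mm across, heavy cylindrical head 44 mm across and 52 mm high at the top (from 108 to 160 mm above the foot's underside). It topples when leaned by about 0.2 rad, so hold it by the head. Starts standing on the counter or is absent. The point is on its axis, half-way up, 80 mm above the foot's underside; z up along its axis
- stake_mid (a point): loose steel anvil stake, bottom-heavy (about 0.6 kg), 130 mm tall: foot disc 72 mm across and 20 mm thick, upright round post 24 mm across from there to the top. Starts standing on the counter. The point is on its axis, half-way up, 65 mm above the foot's underside; z up along its axis
- cage: bystander: silver countersink cage, standing, 32 mm across, 76 mm tall; origin at its underside
- pin1: bystander: dark blue quick-release pin lying, about 100 mm long with its ring
- pin2: bystander: the other dark blue quick-release pin, the same
- samplebox: bystander: open yellow plastic sample box, 130 by 90 by 45 mm; origin at its underside
- tin: bystander: round aluminium tin, 72 mm across, 45 mm high; origin at its underside
- gaugeblock: bystander: dark steel block, 90 by 30 by 25 mm; origin at its underside
Not all that is in view belongs to the job. Leave any green or turquoise look-alike of the part that bears stake_mid alone. Leave any purple look-alike of the part that bears holder3_mid alone.

How it is judged:
By the outcome, as a careful person would: the job done as asked, in the order asked, and still so for the second after the job is handed in, with the robot touching nothing.
Of holder1, holder2, holder3 only 1 to 3 are there at a start; the rules pass over those that are not, and their reading is None.
At some moment in a run one of stake may be knocked a few centimetres aside while the robot is not near it.
It also fails if it takes over 210 s, if anything falls off the work surface, if the arm or the gripper's body presses on something with over 40 N, if the wrist force passes 120 N, or if a joint passes its speed limit or range.

### The arm

A 6-joint arm with a two-finger parallel gripper is mounted at the origin on the work surface. World frame = base frame: x ahead of the robot, y to its left, z up, the work surface at z = 0. Lengths are in m, angles in rad, forces in N, time in s.
With the tool pointing down it reaches from about 0.225 to 0.875 m from the base axis. Payload 3.4 kg.
Tool frame: the origin (TCP) lies between the finger pads; the fingertips stand 25 mm ahead of it and the grasp point (between the pads) lies 6 mm ahead of it (manip.tips_ahead is the distance from the TCP to the fingertips, in m); z points along the fingers, x is the direction in which the jaws open and shut, and the axes are right-handed (so a half turn about z gives the same grasp; the last joint's range is limited). The gripper opens to 85 mm and grips with 20 to 120 N. Pads are 22 mm wide; open, the fingers measure 114 mm over their backs; the gripper's body (76 mm by 85 mm) begins 54 mm behind the grasp point. The pads swing forward as they close: fully open they stand 13 mm farther back than shut.
Start: joints at [-1.45, 0.276, 1.505, -0, 1.361, -0.121], TCP at [0.138, -0.558, 0.256] pointing down, gripper open.
Joint ranges: [-2.89, 2.89], [-0.75, 2.08], [0.22, 2.7], [-1.18, 4.32], [0.11, 2.71], [-2.7, 2.7]. Speed limits (rad/s): [2.57, 2.57, 3.14, 3.14, 3.14, 3.14].

### API

Orientations are given as a unit quaternion [w, x, y, z].
In Python, from rig import manip gives the robot as it stands. The module is installed in compiled form; this text tells all that it offers.
- The arm moves only by the tool send_rows, never from a script. Its argument "plan" is a list of rows, each an object with "linear": the shift along the tool's x, y, z in m, a list of three; "delta_rot": the turn, a rotation vector about the tool's x, y, z in degrees, a list of three; "fingers": the finger opening in m, from 0 to 0.0854. A call has 1 to 12 rows; each row shifts and turns the pose as measured when the row begins, along the tool's axes as they then stand; what a row does not reach is not made up. A row lasts 1/12 s, in which the tool goes at most 41.7 mm and 7.16 degrees, less where a joint would pass 70% of its speed; a pose out of reach is approached as far as the arm can. A call with a gripper value outside its range is refused whole. The fingers move at their own pace and stop on an object; "force" is the grip in N (left out, the last holds). Time passes only in rows, so rows that do not move let the fingers close. It gives the time, the measured TCP pose, the force and the opening at its end, in the units of the state.
- manip.get_state(): the state, without advancing time (a new reading comes with each control period).
- manip.get_image(name): name is "scene" or "side" or "wrist"; returns the picture (420x560x3 uint8, red, green, blue); there is no depth.
- manip.camera_info(name): a dict with "K" (3x3 intrinsics, pixels), "rvec" (rotation vector, rad) and "tvec" (3), from world to camera coordinates, as OpenCV has them. Camera axes: x right, y down, z forward; pixel columns grow to the right and rows downward; lengths in m; the calibration is good to about 2 mm. A picture is of the moment at which its call begins: read the wrist's pose just before it. camera_info takes no time and is no camera call; for the wrist camera it gives the pose at the moment of the call.
- manip.sign_off(): hands the job in, once; it reports no verdict.
Trained networks look in the newest picture that a camera, given by its name, has taken for a name from the list of things; names that differ only in an ending like _2 or _b are one class to them, and where a whole thing is asked for, a point or a joint stands for the part that bears it (a point fixed in the world has none). Each returns a list of dicts, best first, with "p" (0 to 1); they miss things now and then, are a little off and sometimes report something else, mostly with a low value. They report only what shows in the picture. A call takes as long as a camera call. They do not tell look-alikes from the thing itself.
- manip.find_in(thing, camera): "extent" ([left, top, right, bottom] in pixels, round what is visible of it).
- manip.masks_of(thing, camera): "pixels" (420x560 bool, what is visible of it) and "extent" ([left, top, right, bottom] in pixels, round what is visible of it).
The state is a dict: "clock": time; "qpos": joint angles; "qd": joint speeds; "effort": joint torques, N m; "position": TCP position; "ee_rot": TCP orientation; "contact_force": force on the tool from outside, world axes, zero at the start; "moment": the same for the moment, N m; "width": finger opening in m.
Only numpy, scipy, OpenCV 4.12 (cv2) and the standard library are available. Lean on these libraries where they do the work, as an engineer would, in place of code of your own. Each camera call takes 0.05 s, during which the arm holds its last target. There are 200 camera calls.

## Working session

There is one attempt and no reset: what is moved stays moved. The work goes in short steps, Python scripts to look and compute and a tool call to move; the robot and the scene stay as the last step left them, time stands still between calls to the robot, and variables do not carry over. Pictures are saved under pics/ and viewed, about 12 in all and at most 16, crops included, and the job is handed in when it is done.

Besides the shell and the picture viewer there is one more tool, called after "Call:" by a JSON object that holds its "name" and its "arguments". send_rows: Moves the arm, as the interface text tells. Its arguments: {"type":"object","properties":{"plan":{"type":"array","items":{"type":"object","properties":{"linear":{"type":"array","items":{"type":"number"}},"delta_rot":{"type":"array","items":{"type":"number"}},"fingers":{"type":"number"}}}},"force":{"type":"number"}},"required":["plan"]}

```bash
mkdir -p pics; cat > h.py <<'E'
import numpy as np, cv2
from rig import manip
from scipy.spatial.transform import Rotation as R
def cam(n):
    c=manip.camera_info(n); return np.array(c["K"],float),np.array(c["rvec"],float),np.array(c["tvec"],float)
def onplane(n,uv,z,c=None):
    K,r,t=c or cam(n); Rm=cv2.Rodrigues(r)[0]; o=-Rm.T@t
    d=Rm.T@np.linalg.inv(K)@np.array([uv[0],uv[1],1.]); return o+d*(z-o[2])/d[2]
def proj(n,P,c=None):
    K,r,t=c or cam(n); return cv2.projectPoints(np.array(P,float).reshape(-1,1,3),r,t,K,None)[0].reshape(-1,2)
def shot(n,f=None):
    im=manip.get_image(n)
    if f: cv2.imwrite("pics/"+f,im[:,:,::-1])
    return im
def st():
    s=manip.get_state(); q=s["ee_rot"]; r=R.from_quat([q[1],q[2],q[3],q[0]])
    return s,np.array(s["position"]),r
def show():
    s,p,r=st(); m=r.as_matrix(); print("t",round(s["clock"],2),"p",p.round(4),"x",m[:,0].round(3),"z",m[:,2].round(3),"w",round(s["width"],4),"F",np.round(s["contact_force"],1),"q",np.round(s["qpos"],2))
E
python3 - <<'E'
from h import *
show(); print(st()[0]); 
a=shot("scene","s0.png"); 
things=["socket_floor","cover","brush_mid","pot_floor","plate_top","holder1_mid","stake_mid","cage","pin1","samplebox","tin","gaugeblock"]
for n in ["scene","side"]:
    if n=="side": shot("side","d0.png")
    K,r,t=cam(n); print(n,K.round(1).tolist(),"pos",(-cv2.Rodrigues(r)[0].T@t).round(3))
    for th in things:
        try: print(th,[(np.round(d["extent"]).astype(int).tolist(),round(d["p"],2)) for d in manip.find_in(th,n)][:6])
        except Exception as e: print(th,e)
E
```

```text
t 0.0 p [ 0.1376 -0.5578  0.2554] x [ 0.239 -0.971 -0.002] z [-0.     0.002 -1.   ] w 0.0854 F [ 0.  -0.4  0.6] q [-1.45  0.28  1.51 -0.    1.36 -0.12]
{'clock': 0.0, 'qpos': array([-1.44998788e+00,  2.76598487e-01,  1.50612562e+00, -1.90755287e-05,
        1.36070415e+00, -1.21006585e-01]), 'qd': array([ 1.14270516e-03, -9.37035466e-04,  9.60520082e-04,  1.59098167e-03,
       -2.17246635e-04, -8.30206212e-05]), 'effort': array([ 2.57245410e-04, -4.16772759e+01, -2.45804769e+01, -1.97227191e-04,
        1.09880735e-02,  7.87151293e-06]), 'position': array([ 0.13761898, -0.55779277,  0.25544068]), 'ee_rot': array([-6.42452158e-04,  7.87231883e-01, -6.16656404e-01, -6.55512828e-04]), 'contact_force': array([ 0.04134148, -0.43244639,  0.59765648]), 'moment': array([ 0.01895496, -0.00449647, -0.012882  ]), 'width': 0.08537870181706987}
scene [[478.1, 0.0, 278.2], [0.0, 478.1, 207.7], [0.0, 0.0, 1.0]] pos [1.089 0.208 1.006]
socket_floor [([375, 187, 441, 282], 0.69), ([252, 146, 274, 161], 0.22)]
cover [([403, 186, 437, 235], 0.97)]
brush_mid [([288, 121, 307, 166], 0.74), ([274, 171, 2
[... 510 characters left out ...]
0.0, 0.0, 1.0]] pos [ 0.237 -0.518  0.699]
socket_floor [([149, 128, 241, 219], 0.79)]
cover [([162, 126, 219, 161], 0.63)]
brush_mid [([208, 214, 234, 264], 0.85)]
pot_floor [([205, 243, 241, 294], 0.66)]
plate_top [([245, 296, 430, 420], 0.97), ([250, 160, 273, 228], 0.22)]
holder1_mid [([250, 163, 270, 227], 0.77)]
stake_mid [([248, 111, 277, 160], 0.95), ([308, 172, 337, 227], 0.89), ([355, 160, 381, 214], 0.81)]
cage [([284, 181, 299, 211], 0.65)]
pin1 [([218, 320, 269, 334], 0.88), ([349, 249, 384, 272], 0.66), ([305, 220, 334, 290], 0.62)]
samplebox [([283, 158, 338, 190], 0.77), ([312, 173, 338, 228], 0.49)]
tin [([387, 251, 427, 289], 0.88)]
gaugeblock [([176, 228, 194, 264], 0.61)]
```

View pics/s0.png

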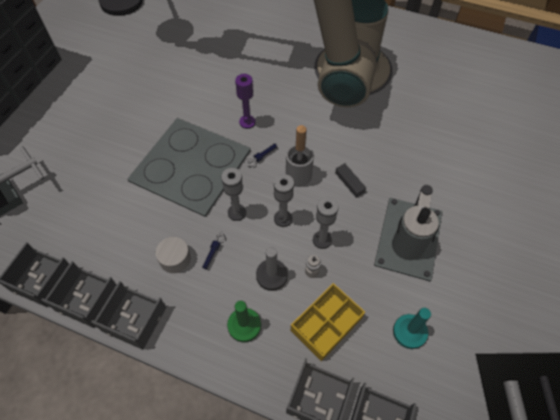

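View pics/d0.png

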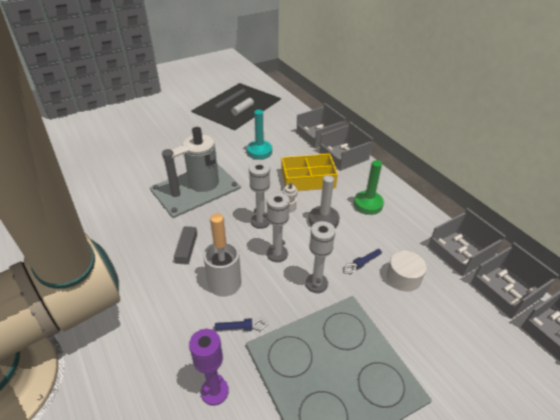

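The pictures show a closed cover at scene (420,210) and the brush in its pot at (300,155). There are three steel holders at about (232,195), (284,200) and (326,225), and the steel stake at (271,268). The look-alikes are the purple holder at (246,100), the green stake at (243,320) and the turquoise stake at (412,328). Next I'll fit silhouettes for exact positions.

```bash
cat >> h.py <<'E'
from scipy.optimize import minimize
M={"holder":[(.023,0,.008),(.010,.008,.108),(.022,.108,.160)],"stake":[(.036,0,.020),(.012,.02,.130)],
"tin":[(.036,0,.045)],"cage":[(.016,0,.076)],"pot":[(.034,0,.090)],"handle":[(.012,.116,.186)],"knob":[(.011,.130,.168)],"disc":[(.036,.121,.128)],"tube":[(.038,0,.120)]}
def sil(n,kind,xy,c,z0=0,S=4):
    im=np.zeros((420*S,560*S),np.uint8); a=np.linspace(0,2*np.pi,40)
    for r,b,t in M[kind]:
        P=[[xy[0]+r*np.cos(k),xy[1]+r*np.sin(k),z0+z] for z in(b,t) for k in a]
        h=cv2.convexHull(((proj(n,P,c)+.5)*S-.5).astype(np.float32))
        cv2.fillConvexPoly(im,np.round(h).astype(np.int32),1)
    return cv2.resize(im.astype(np.float32),(560,420),interpolation=cv2.INTER_AREA)
def fit(masks,kind,xy0,z0=0):
    cs={n:cam(n) for n in masks}
    def f(xy):
        e=0
        for n,m in masks.items():
            s=sil(n,kind,xy,cs[n],z0); e+=1-np.minimum(s,m).sum()/max(np.maximum(s,m).sum(),1)
        return e/len(masks)
    o=minimize(f,xy0,method="Nelder-Mead",options=dict(initial_simplex=np.array([xy0,[xy0[0]+.012,xy0[1]],[xy0[0],xy0[1]+.012]]),xatol=3e-4,fatol=1e-4))
    return o.x,1-o.fun
E
python3 - <<'E'
from h import *
for n,l in {"scene":{"hA":(237,214),"hB":(283,221),"hC":(322,242),"stake":(272,276),"purple":(248,123),"green":(244,326),"turq":(411,332),"tin":(173,258),"pot":(299,178)},"side":{"hA":(317,284),"hB":(277,254),"hC":(261,222),"stake":(324,216),"pot":(223,286),"tin":(407,275)}}.items():
    for k,uv in l.items(): print(n,k,onplane(n,uv,0).round(3))
print("plate c",onplane("scene",(190,166),.012).round(3),[onplane("scene",u,.012).round(3) for u in[(178,120),(250,157),(207,212),(129,176)]])
for n in["scene","side"]:
    shot(n)
    for th in["holder1_mid","holder2_mid","holder3_mid","brush_mid","stake_mid","plate_top","cover","cover_knob","pot_floor"]:
        for d in manip.masks_of(th,n): 
            ys,xs=np.nonzero(d["pixels"]); print(n,th,np.round(d["extent"]).astype(int).tolist(),round(d["p"],2),len(xs))
E
```

```text
scene hA [ 0.588 -0.107  0.   ]
scene hB [0.564 0.004 0.   ]
scene hC [0.581 0.11  0.   ]
scene stake [0.705 0.035 0.   ]
scene purple [ 0.315 -0.2    0.   ]
scene green [0.834 0.024 0.   ]
scene turq [0.711 0.357 0.   ]
scene tin [ 0.751 -0.194  0.   ]
scene pot [ 0.432 -0.005  0.   ]
side hA [ 0.589 -0.108  0.   ]
side hB [0.561 0.004 0.   ]
side hC [0.58  0.108 0.   ]
side stake [0.72  0.049 0.   ]
side pot [ 0.422 -0.014  0.   ]
side tin [ 0.765 -0.186 -0.   ]
plate c [ 0.511 -0.274  0.012] [array([ 0.387, -0.376,  0.012]), array([ 0.427, -0.143,  0.012]), array([ 0.617, -0.172,  0.012]), array([ 0.597, -0.401,  0.012])]
scene holder1_mid [313, 197, 339, 249] 0.9 861
scene holder1_mid [403, 182, 440, 236] 0.28 1068
scene holder1_mid [294, 124, 309, 167] 0.15 480
scene holder2_mid [222, 166, 248, 220] 0.75 828
scene holder2_mid [290, 124, 312, 168] 0.41 448
scene holder2_mid [275, 175, 294, 228] 0.32 845
scene holder3_mid [276, 173, 295, 226] 0.93 807
scene holder3_mid [236, 72, 254, 134] 0.84 746
scene holder3_mid [337, 163, 365, 197] 0.15 478
scene brush_mid [290, 125, 313, 169]
[... 405 characters left out ...]
 167] 0.46 494
side holder1_mid [250, 158, 268, 228] 0.65 1001
side holder2_mid [304, 218, 336, 292] 0.63 1319
side holder3_mid [270, 193, 291, 265] 0.89 1202
side holder3_mid [188, 329, 229, 406] 0.81 1967
side holder3_mid [218, 319, 255, 333] 0.34 313
side brush_mid [206, 216, 235, 268] 0.57 755
side stake_mid [353, 160, 381, 214] 0.79 876
side stake_mid [246, 110, 276, 162] 0.61 651
side stake_mid [310, 175, 338, 230] 0.56 775
side plate_top [245, 295, 430, 420] 0.68 14958
side cover [161, 128, 215, 160] 0.79 788
side cover [356, 249, 382, 268] 0.33 222
side cover_knob [164, 125, 214, 159] 0.69 719
side cover_knob [208, 212, 232, 266] 0.54 785
side pot_floor [203, 241, 242, 295] 0.92 1279
```

```bash
python3 - <<'E'
from h import *
G={"hA":("holder",(.588,-.107),"holder2_mid",(234,193),(320,255)),"hB":("holder",(.562,.004),"holder3_mid",(285,200),(280,229)),"hC":("holder",(.58,.109),"holder1_mid",(326,223),(259,193)),"stake":("stake",(.71,.04),"stake_mid",(270,270),(324,202)),"pot":("pot",(.425,-.01),"pot_floor",(300,168),(222,268)),"handle":("handle",(.425,-.01),"brush_mid",(300,145),(220,240)),"tin":("tin",(.755,-.19),"tin",(172,255),(407,270)),"cage":("cage",(.66,.12),"cage",(312,265),(290,196))}
ims={n:shot(n) for n in("scene","side")}; mk={}
for g,(k,x,th,a,b) in G.items():
    m={}
    for n,uv in(("scene",a),("side",b)):
        for d in manip.masks_of(th,n):
            e=d["extent"]
            if np.hypot((e[0]+e[2])/2-uv[0],(e[1]+e[3])/2-uv[1])<9: m[n]=d["pixels"].astype(np.float32); break
    if not m: print(g,"none"); continue
    if g=="handle": # keep wood-coloured pixels
        for n in m:
            I=ims[n].astype(int); m[n]=((I[...,0]-I[...,2]>50)&(cv2.dilate(m[n],np.ones((5,5)))>0)).astype(np.float32)
    for n in m: print(g,n,*[np.round(v,4) for v in fit({n:m[n]},k,np.array(x))],end=" ")
    print(" both",*[np.round(v,4) for v in fit(m,k,np.array(x))])
o=np.zeros((480,800,3),np.uint8)
c1=cv2.resize(ims["scene"][165:285,365:465],(400,480),interpolation=cv2.INTER_CUBIC)
c2=cv2.resize(ims["side"][115:215,145:245],(400,400),interpolation=cv2.INTER_CUBIC)
o[:,:400]=c1;o[:400,400:]=c2
cv2.imwrite("pics/fx.png",o[:,:,::-1])
E
```

```text
hA scene [ 0.5856 -0.1079] 0.9188  both [ 0.5856 -0.1079] 0.9188
hB scene [0.5571 0.0016] 0.9317 hB side [0.5614 0.0043] 0.9296  both [0.5601 0.0022] 0.9121
hC scene [0.5758 0.1079] 0.9206 hC side [0.5794 0.1091] 0.9035  both [0.5783 0.1083] 0.9026
stake scene [0.7056 0.0344] 0.9349 stake side [0.7113 0.0388] 0.7783  both [0.7073 0.035 ] 0.8419
pot scene [ 0.4263 -0.0089] 0.658 pot side [ 0.4286 -0.0092] 0.7673  both [ 0.4281 -0.0089] 0.7082
handle scene [ 0.4218 -0.0126] 0.1934 handle side [ 0.4279 -0.0081] 0.8154  both [ 0.4283 -0.0084] 0.5031
tin scene [ 0.7507 -0.1884] 0.962 tin side [ 0.7545 -0.1869] 0.9403  both [ 0.7517 -0.1871] 0.936
cage scene [0.6659 0.1166] 0.6542 cage side [0.666  0.1172] 0.5343  both [0.6658 0.1168] 0.5936
```

View pics/fx.png

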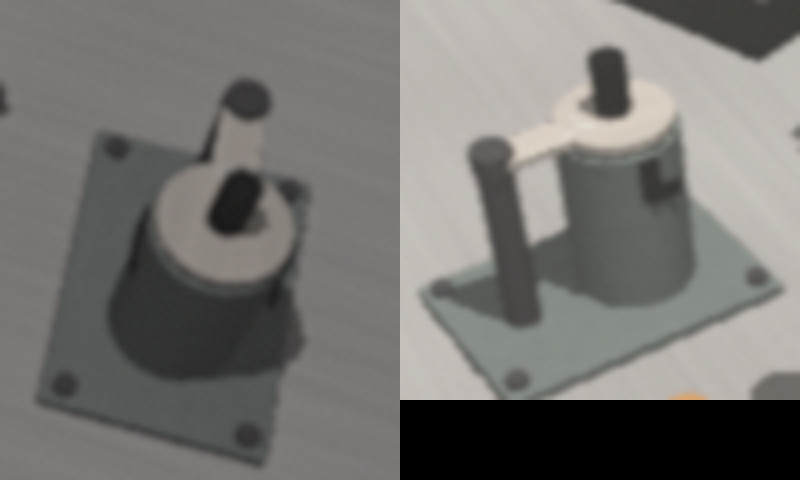

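```bash
python3 - <<'E'
from h import *
for n,l in {"scene":{"disc":((421.3,220),.128),"knobtop":((425.7,210.5),.168),"knobbase":((422,220.5),.13),"post135":((426.7,189.5),.135),"post145":((426.7,189.5),.145)},"side":{"disc":((199.2,143.2),.128),"knobtop":((196.5,129),.168),"post135":((167.5,153),.135),"post145":((167.5,153),.145)}}.items():
    for k,(uv,z) in l.items(): print(n,k,onplane(n,uv,z).round(4))
# fixture base screws: scene/side
for u in[(116,147),(64,385),(248,435)]: print(onplane("scene",(365+u[0]/4,165+u[1]/4),.012).round(3))
for u in[(442,288),(516,380),(757,276)]: print("side",onplane("side",(145+(u[0]-400)/4,115+u[1]/4),.012).round(3))
# tube silhouettes
show()
E
```

```text
scene disc [0.5177 0.2989 0.128 ]
scene knobtop [0.5185 0.2978 0.168 ]
scene knobbase [0.5196 0.3004 0.13  ]
scene post135 [0.4431 0.2909 0.135 ]
scene post145 [0.4505 0.29   0.145 ]
side disc [0.523  0.2989 0.128 ]
side knobtop [0.5209 0.2979 0.168 ]
side post135 [0.4421 0.2884 0.135 ]
side post145 [0.4385 0.2741 0.145 ]
[0.417 0.237 0.012]
[0.583 0.252 0.012]
[0.573 0.356 0.012]
side [0.409 0.34  0.012]
side [0.417 0.237 0.012]
side [0.584 0.252 0.012]
t 3.2 p [ 0.1377 -0.5583  0.2563] x [ 0.239 -0.971  0.   ] z [ 0. -0. -1.] w 0.0854 F [-1.2  0.8 -0. ] q [-1.45  0.28  1.5   0.    1.36 -0.12]
```

```bash
cat >> h.py <<'E'
def az():
    m=st()[2].as_matrix(); return np.degrees(np.arctan2(m[1,0],m[0,0]))
def plan(way,fing,start=None,prt=True):
    """way: list of (x,y,z,az_deg,nrows); prints rounded tool-frame rows. rz + = clockwise from above"""
    s,p,r=st(); a=az() if start is None else start[1]; p=p.copy() if start is None else np.array(start[0],float)
    m=r.as_matrix(); tilt=np.cross(m[:,2],[0,0,-1]); tl=np.degrees(m.T@tilt) if start is None else np.zeros(3)
    k=0
    for x,y,z,at,n in way:
        p0=p.copy();a0=a
        for i in range(1,n+1):
            tp=p0+(np.array([x,y,z])-p0)*i/n; ta=a0+(at-a0)*i/n; d=tp-p; c,sn=np.cos(np.radians(a)),np.sin(np.radians(a))
            l=np.round([c*d[0]+sn*d[1],sn*d[0]-c*d[1],-d[2]],3); rz=round(a-ta,1)
            print(k,(l*1000).astype(int).tolist(),"rz",rz, ("tilt %s"%tl.round(1) if k==0 else "")); k+=1
            p=p+[c*l[0]+sn*l[1],sn*l[0]-c*l[1],-l[2]]; a-=rz
    print("end",p.round(4),round(a,1),"fing",fing); return p,a
E
python3 - <<'E'
from h import *
show(); print(az())
plan([(.52,.2985,.30,95,26)],.085)
E
```

```text
t 3.2 p [ 0.1377 -0.5583  0.2563] x [ 0.239 -0.971  0.   ] z [ 0. -0. -1.] w 0.0854 F [-1.2  0.8 -0. ] q [-1.45  0.28  1.5   0.    1.36 -0.12]
-76.14597775884648
0 [-28, -22, -2] rz -6.6 tilt [-0. -0.  0.]
1 [-26, -26, -1] rz -6.6 
2 [-23, -28, -2] rz -6.5 
3 [-19, -30, -2] rz -6.6 
4 [-16, -33, -1] rz -6.6 
5 [-12, -34, -2] rz -6.6 
6 [-8, -35, -2] rz -6.6 
7 [-4, -36, -1] rz -6.6 
8 [1, -36, -2] rz -6.5 
9 [4, -36, -2] rz -6.6 
10 [9, -35, -1] rz -6.6 
11 [12, -34, -2] rz -6.6 
12 [16, -32, -2] rz -6.6 
13 [20, -30, -2] rz -6.6 
14 [24, -27, -1] rz -6.5 
15 [26, -25, -2] rz -6.6 
16 [29, -22, -2] rz -6.6 
17 [31, -18, -1] rz -6.6 
18 [33, -14, -2] rz -6.6 
19 [35, -11, -2] rz -6.6 
20 [35, -7, -1] rz -6.5 
21 [36, -2, -2] rz -6.6 
22 [36, 2, -2] rz -6.6 
23 [36, 6, -1] rz -6.6 
24 [34, 9, -2] rz -6.6 
25 [34, 14, -2] rz -6.5 
end [0.5198 0.2988 0.3003] 95.0 fing 0.085
```

Call:
{"name": "send_rows", "arguments": {"plan": [{"linear":[-0.028,-0.022,-0.002],"delta_rot":[0,0,-6.6],"fingers":0.04},{"linear":[-0.026,-0.026,-0.002],"delta_rot":[0,0,-6.6],"fingers":0.04},{"linear":[-0.023,-0.028,-0.002],"delta_rot":[0,0,-6.6],"fingers":0.04},{"linear":[-0.019,-0.03,-0.002],"delta_rot":[0,0,-6.6],"fingers":0.04},{"linear":[-0.016,-0.033,-0.002],"delta_rot":[0,0,-6.6],"fingers":0.04},{"linear":[-0.012,-0.034,-0.002],"delta_rot":[0,0,-6.6],"fingers":0.04},{"linear":[-0.008,-0.035,-0.002],"delta_rot":[0,0,-6.6],"fingers":0.04},{"linear":[-0.004,-0.036,-0.002],"delta_rot":[0,0,-6.6],"fingers":0.04}]}}

```text
clock: 3.87
position: [0.2519, -0.2902, 0.2696]
ee_rot: [0.002, 0.982, -0.187, 0.001]
contact_force: [1.5, -0.4, -0.2]
width: 0.0403
```

```bash
python3 - <<'E'
from h import *
show(); print(az())
plan([(.52,.2985,.30,95,20)],.04)
E
```

```text
t 3.87 p [ 0.2519 -0.2902  0.2696] x [ 0.93  -0.367  0.002] z [ 0.    -0.004 -1.   ] w 0.0403 F [ 1.5 -0.4 -0.2] q [-1.04 -0.03  1.84 -0.    1.33 -0.66]
-21.542653523743873
0 [2, -32, -2] rz -5.8 tilt [ 0.2 -0.1  0. ]
1 [5, -32, -1] rz -5.9 
2 [8, -32, -2] rz -5.8 
3 [11, -30, -1] rz -5.8 
4 [14, -29, -2] rz -5.8 
5 [18, -27, -1] rz -5.9 
6 [19, -26, -2] rz -5.8 
7 [23, -23, -1] rz -5.8 
8 [24, -21, -2] rz -5.8 
9 [27, -19, -1] rz -5.9 
10 [28, -15, -2] rz -5.8 
11 [30, -13, -1] rz -5.8 
12 [31, -9, -2] rz -5.9 
13 [32, -7, -1] rz -5.8 
14 [32, -3, -2] rz -5.8 
15 [32, 1, -1] rz -5.8 
16 [32, 3, -2] rz -5.9 
17 [32, 7, -1] rz -5.8 
18 [31, 10, -2] rz -5.8 
19 [29, 13, -1] rz -5.8 
end [0.5203 0.298  0.2996] 95.0 fing 0.04
```

Call:
{"name": "send_rows", "arguments": {"plan": [{"linear":[0.002,-0.032,-0.002],"delta_rot":[0,0,-5.8],"fingers":0.04},{"linear":[0.005,-0.032,-0.001],"delta_rot":[0,0,-5.9],"fingers":0.04},{"linear":[0.008,-0.032,-0.002],"delta_rot":[0,0,-5.8],"fingers":0.04},{"linear":[0.011,-0.03,-0.001],"delta_rot":[0,0,-5.8],"fingers":0.04},{"linear":[0.014,-0.029,-0.002],"delta_rot":[0,0,-5.8],"fingers":0.04},{"linear":[0.018,-0.027,-0.001],"delta_rot":[0,0,-5.9],"fingers":0.04},{"linear":[0.019,-0.026,-0.002],"delta_rot":[0,0,-5.8],"fingers":0.04},{"linear":[0.023,-0.023,-0.001],"delta_rot":[0,0,-5.8],"fingers":0.04},{"linear":[0.024,-0.021,-0.002],"delta_rot":[0,0,-5.8],"fingers":0.04},{"linear":[0.027,-0.019,-0.001],"delta_rot":[0,0,-5.9],"fingers":0.04}]}}

```text
clock: 4.7
position: [0.3813, 0.0244, 0.2873]
ee_rot: [0.006, 0.941, 0.339, 0.004]
contact_force: [0.8, -0.5, -0.1]
width: 0.0399
```

Call:
{"name": "send_rows", "arguments": {"plan": [{"linear":[0.028,-0.015,-0.002],"delta_rot":[0,0,-5.8],"fingers":0.04},{"linear":[0.03,-0.013,-0.001],"delta_rot":[0,0,-5.8],"fingers":0.04},{"linear":[0.031,-0.009,-0.002],"delta_rot":[0,0,-5.9],"fingers":0.04},{"linear":[0.032,-0.007,-0.001],"delta_rot":[0,0,-5.8],"fingers":0.04},{"linear":[0.032,-0.003,-0.002],"delta_rot":[0,0,-5.8],"fingers":0.04},{"linear":[0.032,0.001,-0.001],"delta_rot":[0,0,-5.8],"fingers":0.04},{"linear":[0.032,0.003,-0.002],"delta_rot":[0,0,-5.9],"fingers":0.04},{"linear":[0.032,0.007,-0.001],"delta_rot":[0,0,-5.8],"fingers":0.04},{"linear":[0.031,0.01,-0.002],"delta_rot":[0,0,-5.8],"fingers":0.04},{"linear":[0.029,0.013,-0.001],"delta_rot":[0,0,-5.8],"fingers":0.04},{"linear":[0,0,0],"delta_rot":[0,0,0],"fingers":0.04}]}}

```text
clock: 5.62
position: [0.4968, 0.3514, 0.3024]
ee_rot: [0.009, 0.632, 0.775, 0.004]
contact_force: [0.8, -0.2, 0.5]
width: 0.0403
```

```bash
python3 - <<'E'
from h import *
show(); print(az())
c=cam("wrist"); im=shot("wrist")
for q,col in(((.52,.2985,.168),(255,0,0)),((.52,.2985,.128),(0,255,0)),((.4423,.2915,.14),(0,0,255))):
    u=proj("wrist",[q],c)[0]; print(u); cv2.drawMarker(im,tuple(int(v) for v in u.round()),col,0,12,1)
cv2.imwrite("pics/w1.png",im[:,:,::-1])
E
```

```text
t 5.62 p [0.4968 0.3514 0.3024] x [-0.2   0.98 -0.01] z [ 0.019 -0.006 -1.   ] w 0.0403 F [ 0.8 -0.2  0.5] q [ 0.51  0.3   1.36 -0.01  1.47 -1.26]
101.54488530537539
[212.23672114 217.69978154]
[221.17723842 203.32093472]
[223.55556852 118.496029  ]
```

View pics/w1.png

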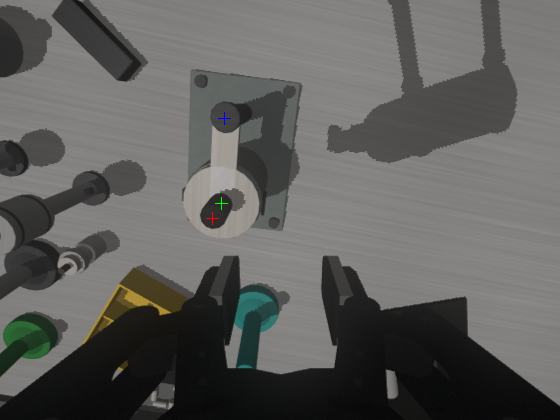

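```bash
python3 - <<'E'
from h import *
plan([(.52,.2985,.215,95.2,6)],.04)
E
```

```text
0 [-9, 2, 15] rz 1.0 tilt [0.9 0.7 0. ]
1 [-9, 3, 14] rz 1.0 
2 [-9, 2, 15] rz 1.1 
3 [-9, 3, 14] rz 1.0 
4 [-9, 3, 15] rz 1.0 
5 [-8, 3, 14] rz 1.0 
end [0.5197 0.2989 0.2154] 95.2 fing 0.04
```

Call:
{"name": "send_rows", "arguments": {"plan": [{"linear":[-0.009,0.002,0.015],"delta_rot":[0.9,0.7,1.0],"fingers":0.04},{"linear":[-0.009,0.003,0.014],"delta_rot":[0,0,1],"fingers":0.04},{"linear":[-0.009,0.002,0.015],"delta_rot":[0,0,1],"fingers":0.04},{"linear":[-0.009,0.003,0.014],"delta_rot":[0,0,1],"fingers":0.04},{"linear":[-0.008,0.003,0.013],"delta_rot":[0,0,1],"fingers":0.04},{"linear":[-0.005,0.002,0.007],"delta_rot":[0,0,0.5],"fingers":0.04},{"linear":[0,0,0],"delta_rot":[0,0,0],"fingers":0.04}]}}

```text
clock: 6.25
position: [0.516, 0.2893, 0.2166]
ee_rot: [-0.002, 0.677, 0.736, -0.005]
contact_force: [-0.8, 0.2, -0.2]
width: 0.0396
```

```bash
python3 - <<'E'
from h import *
show()
print("az",az())
plan([(.52,.2985,.160,95.2,6)],.04)
E
```

```text
t 6.25 p [0.516  0.2893 0.2166] x [-0.083  0.997 -0.004] z [-0.009 -0.005 -1.   ] w 0.0396 F [-0.8  0.2 -0.2] q [ 0.39  0.33  1.53 -0.    1.3  -1.26]
az 94.74442275702069
0 [1, 1, 9] rz -0.1 tilt [-0.6  0.2  0. ]
1 [2, 1, 10] rz -0.1 
2 [1, 0, 9] rz -0.0 
3 [2, 1, 10] rz -0.1 
4 [1, 1, 9] rz -0.1 
5 [2, 1, 10] rz -0.1 
end [0.5202 0.2987 0.1596] 95.2 fing 0.04
```

Call:
{"name": "send_rows", "arguments": {"plan": [{"linear":[0.005,0.002,0.003],"delta_rot":[-0.4,0.2,0],"fingers":0.04},{"linear":[0.003,0.002,0.008],"delta_rot":[0,0,0],"fingers":0.04},{"linear":[0,0,0.01],"delta_rot":[0,0,0],"fingers":0.04},{"linear":[0,0,0.01],"delta_rot":[0,0,0],"fingers":0.04},{"linear":[0,0,0.01],"delta_rot":[0,0,0],"fingers":0.04},{"linear":[0,0,0.008],"delta_rot":[0,0,0],"fingers":0.04},{"linear":[0,0,0.003],"delta_rot":[0,0,0],"fingers":0.035},{"linear":[0,0,0],"delta_rot":[0,0,0],"fingers":0.03},{"linear":[0,0,0],"delta_rot":[0,0,0],"fingers":0.03}]}}

```text
clock: 7.0
position: [0.5188, 0.2979, 0.1599]
ee_rot: [-0.001, 0.678, 0.735, -0.0]
contact_force: [0.9, -0.4, 0.3]
width: 0.0297
```

```bash
python3 - <<'E'
from h import *
show()
print("az",az())
a0=5.2; P=np.array([.4423,.2915]); w=[]
for i in range(1,23):
    t=94/22*i; a=np.radians(a0-t); w.append((P[0]+.078*np.cos(a),P[1]+.078*np.sin(a),.160,95.2-t,1))
plan(w,.03)
E
```

```text
t 7.0 p [0.5188 0.2979 0.1599] x [-0.081  0.997  0.001] z [-0.002  0.001 -1.   ] w 0.0297 F [ 0.9 -0.4  0.3] q [ 0.4   0.38  1.6   0.    1.16 -1.25]
az 94.6436864443116
0 [-5, 1, 0] rz 3.7 tilt [-0.1 -0.1  0. ]
1 [-6, 0, 0] rz 4.3 
2 [-6, 0, 0] rz 4.3 
3 [-6, -1, 0] rz 4.2 
4 [-5, 0, 0] rz 4.3 
5 [-6, 0, 0] rz 4.3 
6 [-6, 0, 0] rz 4.3 
7 [-6, 0, 0] rz 4.2 
8 [-6, -1, 0] rz 4.3 
9 [-6, 0, 0] rz 4.3 
10 [-5, 0, 0] rz 4.2 
11 [-6, 0, 0] rz 4.3 
12 [-6, 0, 0] rz 4.3 
13 [-6, -1, 0] rz 4.3 
14 [-6, 0, 0] rz 4.2 
15 [-5, 0, 0] rz 4.3 
16 [-6, 0, 0] rz 4.3 
17 [-6, -1, 0] rz 4.3 
18 [-6, 0, 0] rz 4.2 
19 [-6, 0, 0] rz 4.3 
20 [-5, 0, 0] rz 4.3 
21 [-6, 0, 0] rz 4.2 
end [0.4442 0.2131 0.1599] 1.2 fing 0.03
```

Call:
{"name": "send_rows", "arguments": {"plan": [{"linear":[-0.0055,0,0],"delta_rot":[0,0,4.2],"fingers":0.03},{"linear":[-0.0058,-0.0002,0],"delta_rot":[0,0,4.3],"fingers":0.03},{"linear":[-0.0058,-0.0002,0],"delta_rot":[0,0,4.3],"fingers":0.03},{"linear":[-0.0058,-0.0002,0],"delta_rot":[0,0,4.3],"fingers":0.03},{"linear":[-0.0058,-0.0002,0],"delta_rot":[0,0,4.3],"fingers":0.03},{"linear":[-0.0058,-0.0002,0],"delta_rot":[0,0,4.3],"fingers":0.03},{"linear":[-0.0058,-0.0002,0],"delta_rot":[0,0,4.3],"fingers":0.03},{"linear":[-0.0058,-0.0002,0],"delta_rot":[0,0,4.3],"fingers":0.03},{"linear":[-0.0058,-0.0002,0],"delta_rot":[0,0,4.3],"fingers":0.03},{"linear":[-0.0058,-0.0002,0],"delta_rot":[0,0,4.3],"fingers":0.03}]}}

```text
clock: 7.83
position: [0.5059, 0.2483, 0.1635]
ee_rot: [-0.003, 0.907, 0.421, 0.007]
contact_force: [0.2, 0.8, -0.8]
width: 0.03
```

```bash
cat >> h.py <<'E'
P0=np.array([.4423,.2915])
def arc(endaz,n,z=.160,off=90.):
    """arc about pivot; knob direction = az-off"""
    a=az(); w=[]
    for i in range(1,n+1):
        t=a+(endaz-a)*i/n; k=np.radians(t-off); w.append((P0[0]+.078*np.cos(k),P0[1]+.078*np.sin(k),z,t,1))
    plan(w,.03)
E
python3 - <<'E'
from h import *
show(); s,p,r=st()
print("az",az(), "knobdir",np.degrees(np.arctan2(*(p[:2]-P0)[::-1])),"rad",np.hypot(*(p[:2]-P0)))
arc(-1,12)
E
```

```text
t 7.83 p [0.5059 0.2483 0.1635] x [0.645 0.764 0.015] z [ 0.01   0.012 -1.   ] w 0.03 F [ 0.2  0.8 -0.8] q [ 0.33  0.32  1.68  0.01  1.12 -0.54]
az 49.79435637450203 knobdir -34.201923077230276 rad 0.07685662989416063
0 [-14, 1, 4] rz 4.2 tilt [-0.  -0.9  0. ]
1 [-6, 0, 0] rz 4.3 
2 [-5, 0, 0] rz 4.2 
3 [-6, 0, 0] rz 4.2 
4 [-6, -1, 0] rz 4.3 
5 [-6, 0, 0] rz 4.2 
6 [-5, 0, 0] rz 4.2 
7 [-6, 0, 0] rz 4.3 
8 [-6, 0, 0] rz 4.2 
9 [-6, -1, 0] rz 4.2 
10 [-5, 0, 0] rz 4.3 
11 [-6, 0, 0] rz 4.2 
end [0.441  0.2135 0.1595] -1.0 fing 0.03
```

Call:
{"name": "send_rows", "arguments": {"plan": [{"linear":[-0.008,0,0.002],"delta_rot":[0,-0.9,4.2],"fingers":0.03},{"linear":[-0.0065,0,0.001],"delta_rot":[0,0,4.3],"fingers":0.03},{"linear":[-0.0065,0,0.001],"delta_rot":[0,0,4.3],"fingers":0.03},{"linear":[-0.0065,0,0.001],"delta_rot":[0,0,4.3],"fingers":0.03},{"linear":[-0.0065,0,0.0005],"delta_rot":[0,0,4.3],"fingers":0.03},{"linear":[-0.0065,0,0.0005],"delta_rot":[0,0,4.3],"fingers":0.03},{"linear":[-0.0065,0,0],"delta_rot":[0,0,4.3],"fingers":0.03},{"linear":[-0.0065,0,0],"delta_rot":[0,0,4.3],"fingers":0.03},{"linear":[-0.0065,0,0],"delta_rot":[0,0,4.3],"fingers":0.03},{"linear":[-0.005,0,0],"delta_rot":[0,0,3],"fingers":0.03},{"linear":[0,0,0],"delta_rot":[0,0,0],"fingers":0.03}]}}

```text
clock: 8.75
position: [0.4594, 0.2178, 0.1651]
ee_rot: [-0.004, 0.999, 0.052, 0.014]
contact_force: [0.2, 0.1, 0.0]
width: 0.0299
```

```bash
python3 - <<'E'
from h import *
show(); s,p,r=st()
print("az",az(), "knobdir",np.degrees(np.arctan2(*(p[:2]-P0)[::-1])),"rad",np.hypot(*(p[:2]-P0)))
arc(-3,3)
E
```

```text
t 8.75 p [0.4594 0.2178 0.1651] x [0.994 0.103 0.029] z [ 0.028  0.009 -1.   ] w 0.0299 F [0.2 0.1 0. ] q [0.31 0.23 1.81 0.   1.07 0.2 ]
az 5.90176111377586 knobdir -76.94940827240063 rad 0.07565783624742167
0 [-13, 3, 5] rz 3.0 tilt [-0.4 -1.6  0. ]
1 [-4, 0, 0] rz 2.9 
2 [-5, 0, 0] rz 3.0 
end [0.4378 0.2133 0.1601] -3.0 fing 0.03
```

Call:
{"name": "send_rows", "arguments": {"plan": [{"linear":[-0.008,0.002,0.002],"delta_rot":[-0.4,-1.6,1.5],"fingers":0.03},{"linear":[-0.008,0.001,0.002],"delta_rot":[0,0,1.5],"fingers":0.03},{"linear":[-0.006,0.001,0.001],"delta_rot":[0,0,1],"fingers":0.03},{"linear":[-0.004,0,0],"delta_rot":[0,0,0],"fingers":0.03},{"linear":[-0.003,0,0],"delta_rot":[0,0,0],"fingers":0.03},{"linear":[0,0,0],"delta_rot":[0,0,0],"fingers":0.03}]}}

```text
clock: 9.25
position: [0.4427, 0.2137, 0.1642]
ee_rot: [-0.002, 1.0, 0.019, 0.015]
contact_force: [-0.2, 0.0, 0.4]
width: 0.0299
```

```bash
python3 - <<'E'
from h import *
show(); s,p,r=st()
print("az",az(), "knobdir",np.degrees(np.arctan2(*(p[:2]-P0)[::-1])),"rad",np.hypot(*(p[:2]-P0)))
E
```

```text
t 9.25 p [0.4427 0.2137 0.1642] x [0.999 0.038 0.03 ] z [ 0.03   0.004 -1.   ] w 0.0299 F [-0.2  0.   0.4] q [ 0.31  0.21  1.84 -0.01  1.06  0.28]
az 2.2040178291278676 knobdir -89.67407139648556 rad 0.0778442459038098
```

Call:
{"name": "send_rows", "arguments": {"plan": [{"linear":[-0.004,0,0],"delta_rot":[0,-1,0],"fingers":0.03},{"linear":[-0.004,0,0],"delta_rot":[0,-1,0],"fingers":0.03},{"linear":[-0.004,0,0],"delta_rot":[0,0,0],"fingers":0.03},{"linear":[-0.003,0,0],"delta_rot":[0,0,0],"fingers":0.03}]}}

```text
clock: 9.58
position: [0.4419, 0.214, 0.1661]
ee_rot: [-0.002, 1.0, 0.022, 0.012]
contact_force: [5.3, -0.4, -3.9]
width: 0.03
```

```bash
python3 - <<'E'
from h import *
show(); 
im=shot("scene"); i2=shot("side")
o=np.zeros((480,800,3),np.uint8)
o[:,:400]=cv2.resize(im[140:260,365:465],(400,480),interpolation=cv2.INTER_CUBIC)
o[:400,400:]=cv2.resize(i2[115:215,125:225],(400,400),interpolation=cv2.INTER_CUBIC)
cv2.imwrite("pics/op.png",o[:,:,::-1])
E
```

```text
t 9.58 p [0.4419 0.214  0.1661] x [0.999 0.043 0.024] z [ 0.023  0.005 -1.   ] w 0.03 F [ 5.3 -0.4 -3.9] q [ 0.31  0.21  1.84 -0.    1.07  0.27]
```

View pics/op.png

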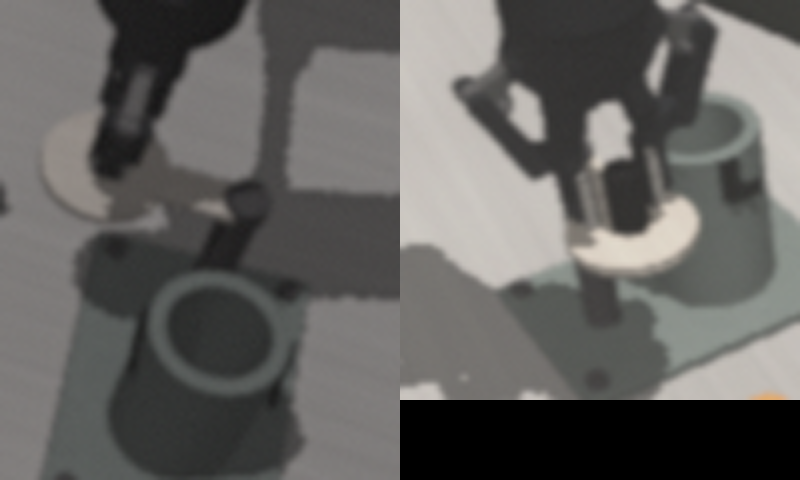

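The cover is against its stop: the tool stalled at 5.3 N with the knob near (0.446, 0.214), and the socket is visible and open. Next I'll release the knob and go to the brush.

```bash
python3 - <<'E'
from h import *
print("rim",onplane("scene",(419.75,223),.12).round(4))
# side rim: ellipse crop x 660-765?,y 95-165
print(onplane("side",(125+(707-400)/4,115+130/4),.12).round(4))
plan([(.442,.214,.265,2,4),(.42,-.008,.28,-45,11)],.085)
E
```

```text
rim [0.5209 0.2984 0.12  ]
[0.525  0.2908 0.12  ]
0 [0, 0, -25] rz 0.1 tilt [-0.2 -1.4  0. ]
1 [0, 0, -24] rz 0.1 
2 [0, 0, -25] rz 0.2 
3 [0, 0, -25] rz 0.1 
4 [-3, 20, -1] rz 4.3 
5 [-1, 20, -2] rz 4.2 
6 [0, 21, -1] rz 4.3 
7 [2, 20, -1] rz 4.3 
8 [4, 20, -2] rz 4.3 
9 [4, 19, -1] rz 4.2 
10 [7, 20, -1] rz 4.3 
11 [7, 18, -2] rz 4.3 
12 [10, 19, -1] rz 4.3 
13 [10, 17, -1] rz 4.2 
14 [12, 17, -2] rz 4.3 
end [ 0.4201 -0.0086  0.2802] -45.0 fing 0.085
```

Call:
{"name": "send_rows", "arguments": {"plan": [{"linear":[0.002,0,0],"delta_rot":[0,0,0],"fingers":0.05},{"linear":[0.002,0,-0.002],"delta_rot":[0,0,0],"fingers":0.05},{"linear":[0,0,-0.02],"delta_rot":[0,0,0],"fingers":0.05},{"linear":[0,0,-0.025],"delta_rot":[0,-1.4,0],"fingers":0.06},{"linear":[0,0,-0.025],"delta_rot":[0,0,0],"fingers":0.085},{"linear":[0,0,-0.025],"delta_rot":[0,0,0],"fingers":0.085},{"linear":[0,0,-0.01],"delta_rot":[0,0,0],"fingers":0.085}]}}

```text
clock: 10.27
position: [0.4395, 0.213, 0.2742]
ee_rot: [-0.001, 1.0, 0.024, -0.012]
contact_force: [-0.3, -0.1, 0.4]
width: 0.0848
```

Call:
{"name": "send_rows", "arguments": {"plan": [{"linear":[-0.003,0.02,-0.001],"delta_rot":[0,0,4.3],"fingers":0.085},{"linear":[-0.001,0.02,-0.001],"delta_rot":[0,0,4.3],"fingers":0.085},{"linear":[0,0.021,-0.001],"delta_rot":[0,0,4.3],"fingers":0.085},{"linear":[0.002,0.02,-0.001],"delta_rot":[0,0,4.3],"fingers":0.085},{"linear":[0.004,0.02,-0.001],"delta_rot":[0,0,4.3],"fingers":0.085},{"linear":[0.004,0.019,-0.001],"delta_rot":[0,0,4.3],"fingers":0.085},{"linear":[0.007,0.02,-0.001],"delta_rot":[0,0,4.3],"fingers":0.085},{"linear":[0.007,0.018,-0.001],"delta_rot":[0,0,4.3],"fingers":0.085},{"linear":[0.008,0.016,0],"delta_rot":[0,0,4.3],"fingers":0.085},{"linear":[0.005,0.01,0],"delta_rot":[0,0,4.3],"fingers":0.085},{"linear":[0.003,0.005,0],"delta_rot":[0,0,2],"fingers":0.085},{"linear":[0,0,0],"delta_rot":[0,0,0],"fingers":0.085}]}}

```text
clock: 11.27
position: [0.4127, 0.0132, 0.2886]
ee_rot: [0.002, 0.927, -0.374, -0.016]
contact_force: [-0.2, -0.3, -0.1]
width: 0.0849
```

```bash
python3 - <<'E'
from h import *
show(); print("az",az())
c=cam("wrist"); im=shot("wrist","w2.png")
print(proj("wrist",[(.4275,-.0088,.186),(.4275,-.0088,.09)],c))
for th in("brush_mid","pot_floor"): print(th,[(np.round(d["extent"]).tolist(),round(d["p"],2)) for d in manip.find_in(th,"wrist")])
E
```

```text
t 11.27 p [0.4127 0.0132 0.2886] x [ 0.719 -0.694 -0.029] z [-0.031  0.009 -0.999] w 0.0849 F [-0.2 -0.3 -0.1] q [-0.14  0.02  1.74  0.    1.41  0.63]
az -43.96503625618456
[[321.53021204 226.03249896]
 [312.62652782 191.46894333]]
brush_mid [([287.0, 165.0, 339.0, 242.0], 0.81)]
pot_floor [([280.0, 147.0, 344.0, 221.0], 0.64)]
```

View pics/w2.png

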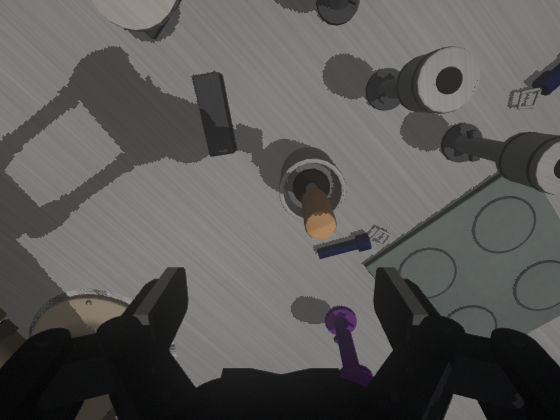

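Wrist view: the handle top is at (320,227) and the pot rim centre at (312,189). Both are within 3 px of the prediction.

```bash
python3 - <<'E'
from h import *
c=cam("wrist")
print(onplane("wrist",(320.5,226.5),.186,c).round(4),onplane("wrist",(312,188.5),.09,c).round(4))
plan([(.4275,-.0085,.25,-45,4)],.085)
E
```

```text
[ 0.4274 -0.0071  0.186 ] [ 0.4298 -0.0046  0.09  ]
0 [7, 2, 10] rz 0.3 tilt [0.8 1.6 0. ]
1 [6, 1, 9] rz 0.3 
2 [7, 2, 10] rz 0.3 
3 [6, 1, 9] rz 0.3 
end [ 0.4276 -0.008   0.2505] -45.0 fing 0.085
```

Call:
{"name": "send_rows", "arguments": {"plan": [{"linear":[0.007,0.002,0.01],"delta_rot":[0.8,1.6,0.3],"fingers":0.085},{"linear":[0.006,0.001,0.01],"delta_rot":[0,0,0.3],"fingers":0.085},{"linear":[0.006,0.002,0.01],"delta_rot":[0,0,0.3],"fingers":0.085},{"linear":[0.004,0.001,0.005],"delta_rot":[0,0,0],"fingers":0.085},{"linear":[0,0,0],"delta_rot":[0,0,0],"fingers":0.085}]}}

```text
clock: 11.83
position: [0.4266, -0.0019, 0.2528]
ee_rot: [-0.002, 0.927, -0.375, 0.001]
contact_force: [-0.1, 0.7, 0.4]
width: 0.0851
```

```bash
python3 - <<'E'
from h import *
show(); print("az",az())
plan([(.4275,-.008,.162,-45,6)],.085)
E
```

```text
t 11.83 p [ 0.4266 -0.0019  0.2528] x [ 0.719 -0.695 -0.   ] z [ 0.002  0.003 -1.   ] w 0.0851 F [-0.1  0.7  0.4] q [-0.17  0.05  1.8   0.    1.29  0.6 ]
az -44.0476471700828
0 [1, 1, 15] rz 0.2 tilt [-0.2  0.   0. ]
1 [1, 0, 15] rz 0.1 
2 [0, 1, 15] rz 0.2 
3 [1, 0, 16] rz 0.1 
4 [1, 1, 15] rz 0.2 
5 [1, 1, 15] rz 0.2 
end [ 0.4273 -0.0082  0.1618] -45.0 fing 0.085
```

Call:
{"name": "send_rows", "arguments": {"plan": [{"linear":[0.003,0.002,0.01],"delta_rot":[0,0,0.3],"fingers":0.07},{"linear":[0.002,0.002,0.015],"delta_rot":[0,0,0.3],"fingers":0.06},{"linear":[0,0,0.016],"delta_rot":[0,0,0.2],"fingers":0.06},{"linear":[0,0,0.016],"delta_rot":[0,0,0],"fingers":0.06},{"linear":[0,0,0.016],"delta_rot":[0,0,0],"fingers":0.06},{"linear":[0,0,0.01],"delta_rot":[0,0,0],"fingers":0.06},{"linear":[0,0,0.004],"delta_rot":[0,0,0],"fingers":0.06},{"linear":[0,0,0],"delta_rot":[0,0,0],"fingers":0.06}]}}

```text
clock: 12.5
position: [0.431, -0.0034, 0.1658]
ee_rot: [-0.004, 0.926, -0.377, 0.002]
contact_force: [0.7, 0.0, -0.5]
width: 0.0596
```

```bash
python3 - <<'E'
from h import *
show(); print("az",az())
plan([(.4275,-.008,.162,-45,1)],.085)
E
```

```text
t 12.5 p [ 0.431  -0.0034  0.1658] x [ 0.715 -0.699  0.001] z [ 0.007  0.006 -1.   ] w 0.0596 F [ 0.7  0.  -0.5] q [-0.18  0.13  1.94  0.01  1.06  0.59]
az -44.333473126810354
0 [1, 6, 4] rz 0.7 tilt [-0.5 -0.1  0. ]
end [ 0.4275 -0.0084  0.1618] -45.0 fing 0.085
```

Call:
{"name": "send_rows", "arguments": {"plan": [{"linear":[0.001,0.005,0.003],"delta_rot":[-0.4,0,0.4],"fingers":0.06},{"linear":[0,0.001,0.001],"delta_rot":[0,0,0],"fingers":0.04},{"linear":[0,0,0],"delta_rot":[0,0,0],"fingers":0.0},{"linear":[0,0,0],"delta_rot":[0,0,0],"fingers":0.0},{"linear":[0,0,0],"delta_rot":[0,0,0],"fingers":0.0},{"linear":[0,0,0],"delta_rot":[0,0,0],"fingers":0.0}], "force": 60}}

```text
clock: 13.0
position: [0.4292, -0.0085, 0.1643]
ee_rot: [-0.001, 0.925, -0.38, 0.003]
contact_force: [-0.1, 0.7, -2.0]
width: 0.0227
```

```bash
python3 - <<'E'
from h import *
show(); print("az",az())
E
```

```text
t 13.0 p [ 0.4292 -0.0085  0.1643] x [ 0.711 -0.703  0.005] z [ 0.007 -0.    -1.   ] w 0.0227 F [-0.1  0.7 -2. ] q [-0.18  0.13  1.95  0.    1.06  0.6 ]
az -44.689849836585175
```

```bash
python3 - <<'E'
from h import *
plan([(.4292,-.0085,.345,-45,7),(.5205,.2985,.345,-45,13)],0)
E
```

```text
0 [0, 0, -26] rz 0.0 tilt [-0.3 -0.3  0. ]
1 [0, 0, -26] rz 0.1 
2 [0, 0, -25] rz 0.0 
3 [0, 0, -26] rz 0.1 
4 [0, 0, -26] rz 0.0 
5 [0, 0, -26] rz 0.1 
6 [0, 0, -26] rz 0.0 
7 [-12, -22, 0] rz 0.0 
8 [-11, -21, 0] rz 0.0 
9 [-12, -22, 0] rz 0.0 
10 [-12, -22, 0] rz 0.0 
11 [-12, -21, 0] rz 0.0 
12 [-11, -22, 0] rz 0.0 
13 [-12, -22, 0] rz 0.0 
14 [-12, -21, 0] rz 0.0 
15 [-12, -22, 0] rz 0.0 
16 [-11, -22, 0] rz 0.0 
17 [-12, -21, 0] rz 0.0 
18 [-12, -22, 0] rz 0.0 
19 [-11, -22, 0] rz 0.0 
end [0.521  0.2984 0.3453] -45.0 fing 0
```

Call:
{"name": "send_rows", "arguments": {"plan": [{"linear":[0,0,-0.012],"delta_rot":[-0.3,-0.3,0],"fingers":0.0},{"linear":[0,0,-0.024],"delta_rot":[0,0,0],"fingers":0.0},{"linear":[0,0,-0.026],"delta_rot":[0,0,0],"fingers":0.0},{"linear":[0,0,-0.026],"delta_rot":[0,0,0],"fingers":0.0},{"linear":[0,0,-0.026],"delta_rot":[0,0,0],"fingers":0.0},{"linear":[0,0,-0.026],"delta_rot":[0,0,0],"fingers":0.0},{"linear":[0,0,-0.026],"delta_rot":[0,0,0],"fingers":0.0},{"linear":[0,0,-0.014],"delta_rot":[0,0,0],"fingers":0.0}]}}

```text
clock: 13.67
position: [0.4255, -0.0081, 0.3481]
ee_rot: [0.002, 0.925, -0.38, -0.006]
contact_force: [0.8, -0.3, -1.0]
width: 0.0227
```

Call:
{"name": "send_rows", "arguments": {"plan": [{"linear":[-0.006,-0.012,0],"delta_rot":[0,0,0],"fingers":0.0},{"linear":[-0.012,-0.022,0],"delta_rot":[0,0,0],"fingers":0.0},{"linear":[-0.012,-0.022,0],"delta_rot":[0,0,0],"fingers":0.0},{"linear":[-0.012,-0.022,0],"delta_rot":[0,0,0],"fingers":0.0},{"linear":[-0.012,-0.022,0],"delta_rot":[0,0,0],"fingers":0.0},{"linear":[-0.012,-0.022,0],"delta_rot":[0,0,0],"fingers":0.0},{"linear":[-0.012,-0.022,0],"delta_rot":[0,0,0],"fingers":0.0},{"linear":[-0.012,-0.022,0],"delta_rot":[0,0,0],"fingers":0.0},{"linear":[-0.012,-0.022,0],"delta_rot":[0,0,0],"fingers":0.0},{"linear":[-0.012,-0.022,0],"delta_rot":[0,0,0],"fingers":0.0},{"linear":[-0.006,-0.011,0],"delta_rot":[0,0,0],"fingers":0.0},{"linear":[0,0,0],"delta_rot":[0,0,0],"fingers":0.0}]}}

```text
clock: 14.67
position: [0.5007, 0.2424, 0.3523]
ee_rot: [0.001, 0.924, -0.383, 0.0]
contact_force: [-0.0, -0.5, -1.8]
width: 0.0226
```

```bash
python3 - <<'E'
from h import *
show(); print("az",az())
plan([(.5205,.298,.345,-45,5)],0)
E
```

```text
t 14.67 p [0.5007 0.2424 0.3523] x [ 0.707 -0.707  0.001] z [-0.001 -0.002 -1.   ] w 0.0226 F [-0.  -0.5 -1.8] q [ 0.33  0.21  1.36 -0.    1.57  1.11]
az -45.02763972509336
0 [-5, -11, 1] rz -0.0 tilt [ 0.1 -0.1  0. ]
1 [-5, -10, 2] rz -0.0 
2 [-5, -11, 1] rz -0.0 
3 [-5, -11, 2] rz -0.0 
4 [-5, -10, 1] rz -0.0 
end [0.5206 0.2975 0.3453] -45.0 fing 0
```

Call:
{"name": "send_rows", "arguments": {"plan": [{"linear":[-0.005,-0.011,0.001],"delta_rot":[0,0,0],"fingers":0.0},{"linear":[-0.005,-0.011,0.001],"delta_rot":[0,0,0],"fingers":0.0},{"linear":[-0.005,-0.011,0.001],"delta_rot":[0,0,0],"fingers":0.0},{"linear":[-0.005,-0.011,0.001],"delta_rot":[0,0,0],"fingers":0.0},{"linear":[-0.004,-0.008,0.001],"delta_rot":[0,0,0],"fingers":0.0},{"linear":[-0.001,-0.002,0],"delta_rot":[0,0,0],"fingers":0.0},{"linear":[0,0,0],"delta_rot":[0,0,0],"fingers":0.0}]}}

```text
clock: 15.25
position: [0.5231, 0.2998, 0.3461]
ee_rot: [0.003, 0.923, -0.384, 0.0]
contact_force: [0.5, 0.2, -1.7]
width: 0.0226
```

```bash
python3 - <<'E'
from h import *
show(); print("az",az())
plan([(.5205,.298,.345,-45,2)],0)
s,p,r=st(); ax=r.as_matrix()[:,2]; tip=p+ax*.1583
o=np.zeros((480,800,3),np.uint8)
for k,(n,x0,y0) in enumerate((("scene",360,100),("side",140,70))):
    im=shot(n); c=cv2.resize(im[y0:y0+150,x0:x0+125],(400,480),interpolation=cv2.INTER_CUBIC)
    for q in (tip,(.5205,.2982,.12)):
        u=proj(n,[q])[0]; cv2.drawMarker(c,(int((u[0]-x0)*3.2),int((u[1]-y0)*3.2)),(255,0,0),0,14,1)
    o[:,k*400:k*400+400]=c
cv2.imwrite("pics/tip.png",o[:,:,::-1])
E
```

```text
t 15.25 p [0.5231 0.2998 0.3461] x [ 0.704 -0.71   0.002] z [-0.002 -0.006 -1.   ] w 0.0226 F [ 0.5  0.2 -1.7] q [ 0.41  0.29  1.27 -0.    1.59  1.2 ]
az -45.2160089775191
0 [0, 2, 1] rz -0.1 tilt [ 0.3 -0.1  0. ]
1 [-1, 1, 0] rz -0.1 
end [0.5202 0.2984 0.3451] -45.0 fing 0
```

View pics/tip.png

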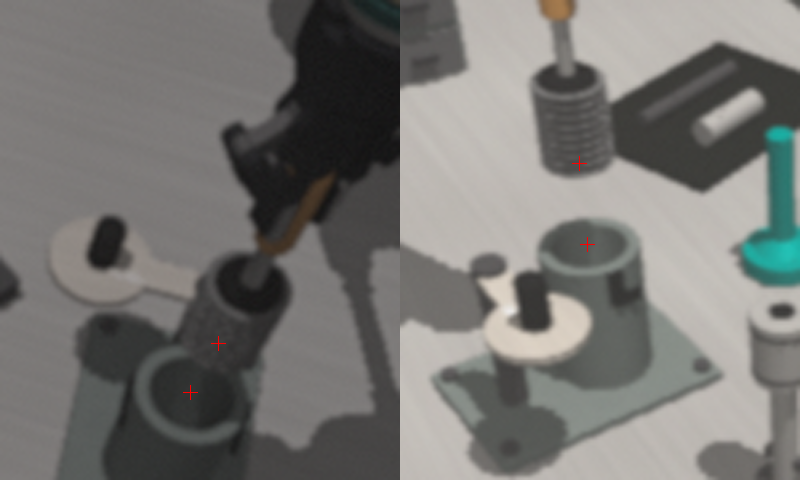

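Call:
{"name": "send_rows", "arguments": {"plan": [{"linear":[0,0.002,0.005],"delta_rot":[0.3,0,0],"fingers":0.0},{"linear":[0,0.001,0.015],"delta_rot":[0,0,0],"fingers":0.0},{"linear":[0,0,0.02],"delta_rot":[0,0,0],"fingers":0.0},{"linear":[0,0,0.018],"delta_rot":[0,0,0],"fingers":0.0},{"linear":[0,0,0.006],"delta_rot":[0,0,0],"fingers":0.0},{"linear":[0,0,0],"delta_rot":[0,0,0],"fingers":0.0}]}}

```text
clock: 15.85
position: [0.5196, 0.2934, 0.2814]
ee_rot: [-0.0, 0.923, -0.386, 0.003]
contact_force: [-0.3, -0.2, -1.3]
width: 0.0231
```

```bash
python3 - <<'E'
from h import *
show(); print("az",az())
plan([(.5205,.298,.176,-45,6)],0)
E
```

```text
t 15.85 p [0.5196 0.2934 0.2814] x [ 0.702 -0.712  0.005] z [ 0.005 -0.002 -1.   ] w 0.0231 F [-0.3 -0.2 -1.3] q [ 0.4   0.29  1.42 -0.    1.43  1.19]
az -45.39893884435363
0 [0, -1, 18] rz -0.1 tilt [-0.1 -0.3  0. ]
1 [-1, 0, 17] rz -0.0 
2 [0, -1, 18] rz -0.1 
3 [-1, -1, 17] rz -0.1 
4 [0, 0, 18] rz -0.0 
5 [-1, -1, 17] rz -0.1 
end [0.5203 0.2983 0.1764] -45.0 fing 0
```

Call:
{"name": "send_rows", "arguments": {"plan": [{"linear":[-0.003,-0.003,0.001],"delta_rot":[0,-0.3,-0.3],"fingers":0.0},{"linear":[-0.001,-0.001,0.01],"delta_rot":[0,0,0],"fingers":0.0},{"linear":[0,0,0.015],"delta_rot":[0,0,0],"fingers":0.0},{"linear":[0,0,0.015],"delta_rot":[0,0,0],"fingers":0.0},{"linear":[0,0,0.015],"delta_rot":[0,0,0],"fingers":0.0},{"linear":[0,0,0.005],"delta_rot":[0,0,0],"fingers":0.0}]}}

```text
clock: 16.35
position: [0.523, 0.3009, 0.2234]
ee_rot: [-0.006, 0.923, -0.384, 0.005]
contact_force: [-1.1, -0.6, -0.9]
width: 0.0223
```

```bash
python3 - <<'E'
from h import *
show(); print("az",az())
plan([(.5205,.298,.176,-45,3)],0)
E
```

```text
t 16.35 p [0.523  0.3009 0.2234] x [ 0.706 -0.708  0.004] z [ 0.013  0.007 -1.   ] w 0.0223 F [-1.1 -0.6 -0.9] q [0.41 0.33 1.51 0.   1.29 1.19]
az -45.1076155464632
0 [0, 1, 16] rz -0.0 tilt [-0.8 -0.2  0. ]
1 [0, 2, 16] rz -0.1 
2 [0, 1, 15] rz -0.0 
end [0.5202 0.298  0.1764] -45.0 fing 0
```

Call:
{"name": "send_rows", "arguments": {"plan": [{"linear":[0,0.002,0.002],"delta_rot":[-0.6,-0.2,0],"fingers":0.0},{"linear":[0,0.001,0.012],"delta_rot":[0,0,0],"fingers":0.0},{"linear":[0,0,0.014],"delta_rot":[0,0,0],"fingers":0.0},{"linear":[0,0,0.01],"delta_rot":[0,0,0],"fingers":0.0},{"linear":[0,0,0.004],"delta_rot":[0,0,0],"fingers":0.0},{"linear":[0,0,0],"delta_rot":[0,0,0],"fingers":0.0}]}}

```text
clock: 16.85
position: [0.5232, 0.3001, 0.1825]
ee_rot: [-0.003, 0.924, -0.383, 0.003]
contact_force: [-0.6, 0.3, -1.0]
width: 0.0228
```

```bash
python3 - <<'E'
from h import *
show(); print("az",az())
plan([(.5205,.298,.175,-45,1)],0)
E
```

```text
t 16.85 p [0.5232 0.3001 0.1825] x [ 0.706 -0.708  0.002] z [ 0.007  0.004 -1.   ] w 0.0228 F [-0.6  0.3 -1. ] q [0.4  0.36 1.57 0.   1.21 1.19]
az -45.07175940511742
0 [0, 3, 8] rz -0.1 tilt [-0.5 -0.1  0. ]
end [0.5211 0.298  0.1745] -45.0 fing 0
```

Call:
{"name": "send_rows", "arguments": {"plan": [{"linear":[0,0.002,0.004],"delta_rot":[-0.4,-0.1,0],"fingers":0.0},{"linear":[0,0.001,0.004],"delta_rot":[0,0,0],"fingers":0.0},{"linear":[0,0,0.002],"delta_rot":[0,0,0],"fingers":0.0},{"linear":[0,0,0.001],"delta_rot":[0,0,0],"fingers":0.0}]}}

```text
clock: 17.18
position: [0.5226, 0.2986, 0.1738]
ee_rot: [-0.002, 0.924, -0.383, 0.002]
contact_force: [-2.0, 0.1, 6.3]
width: 0.0229
```

```bash
python3 - <<'E'
from h import *
show(); print("az",az())
plan([(.5205,.298,.281,-45,5)],0)
E
```

```text
t 17.18 p [0.5226 0.2986 0.1738] x [ 0.706 -0.708  0.002] z [ 0.005  0.002 -1.   ] w 0.0229 F [-2.   0.1  6.3] q [0.4  0.37 1.58 0.   1.19 1.19]
az -45.07210352905479
0 [0, 0, -21] rz -0.0 tilt [-0.3 -0.1  0. ]
1 [0, 1, -22] rz -0.0 
2 [-1, 0, -21] rz -0.0 
3 [0, 1, -22] rz -0.1 
4 [0, 0, -21] rz 0.0 
end [0.5204 0.2979 0.2808] -45.0 fing 0
```

Call:
{"name": "send_rows", "arguments": {"plan": [{"linear":[0,0,-0.01],"delta_rot":[-0.3,0,0],"fingers":0.0},{"linear":[0,0,-0.02],"delta_rot":[0,0,0],"fingers":0.0},{"linear":[0,0,-0.02],"delta_rot":[0,0,0],"fingers":0.0},{"linear":[0,0,-0.02],"delta_rot":[0,0,0],"fingers":0.0},{"linear":[0,0,-0.02],"delta_rot":[0,0,0],"fingers":0.0},{"linear":[0,0,-0.012],"delta_rot":[0,0,0],"fingers":0.0},{"linear":[0,0,-0.002],"delta_rot":[0,0,0],"fingers":0.0},{"linear":[0,0,0],"delta_rot":[0,0,0],"fingers":0.0}]}}

```text
clock: 17.85
position: [0.5222, 0.2985, 0.2825]
ee_rot: [0.001, 0.924, -0.383, 0.001]
contact_force: [-0.5, -0.7, -1.6]
width: 0.0225
```

```bash
python3 - <<'E'
from h import *
show(); print("az",az())
plan([(.5215,.298,.174,-45,6)],0)
E
```

```text
t 17.85 p [0.5222 0.2985 0.2825] x [ 0.706 -0.708  0.002] z [ 0.001 -0.002 -1.   ] w 0.0225 F [-0.5 -0.7 -1.6] q [ 0.4   0.3   1.4  -0.    1.44  1.19]
az -45.07645864953915
0 [0, 0, 18] rz -0.0 tilt [ 0.  -0.1  0. ]
1 [0, 0, 18] rz -0.0 
2 [0, 0, 18] rz -0.0 
3 [0, 1, 18] rz -0.1 
4 [0, 0, 18] rz 0.0 
5 [0, 0, 19] rz 0.0 
end [0.5214 0.2978 0.1735] -45.0 fing 0
```

Call:
{"name": "send_rows", "arguments": {"plan": [{"linear":[0,0,0.01],"delta_rot":[0,0,0],"fingers":0.0},{"linear":[0,0,0.02],"delta_rot":[0,0,0],"fingers":0.0},{"linear":[0,0,0.02],"delta_rot":[0,0,0],"fingers":0.0},{"linear":[0,0,0.02],"delta_rot":[0,0,0],"fingers":0.0},{"linear":[0,0,0.02],"delta_rot":[0,0,0],"fingers":0.0},{"linear":[0,0,0.009],"delta_rot":[0,0,0],"fingers":0.0},{"linear":[0,0,0.003],"delta_rot":[0,0,0],"fingers":0.0},{"linear":[0,0,0.001],"delta_rot":[0,0,0],"fingers":0.0},{"linear":[0,0,0.001],"delta_rot":[0,0,0],"fingers":0.0}]}}

```text
clock: 18.6
position: [0.5213, 0.2979, 0.173]
ee_rot: [-0.0, 0.924, -0.383, 0.002]
contact_force: [-0.8, -1.3, 5.7]
width: 0.0226
```

```bash
python3 - <<'E'
from h import *
show(); plan([(.5215,.298,.174,-45,1)],0)
E
```

```text
t 18.6 p [0.5213 0.2979 0.173 ] x [ 0.706 -0.708  0.003] z [ 0.003 -0.001 -1.   ] w 0.0226 F [-0.8 -1.3  5.7] q [ 0.4   0.37  1.58 -0.    1.19  1.19]
0 [0, 0, -1] rz -0.1 tilt [-0.1 -0.2  0. ]
end [0.5213 0.2979 0.174 ] -45.0 fing 0
```

Floor felt again, and the tip is centred. Stroke 2 up, then down and up for stroke 3.

Call:
{"name": "send_rows", "arguments": {"plan": [{"linear":[0,0,-0.01],"delta_rot":[0,0,0],"fingers":0.0},{"linear":[0,0,-0.02],"delta_rot":[0,0,0],"fingers":0.0},{"linear":[0,0,-0.02],"delta_rot":[0,0,0],"fingers":0.0},{"linear":[0,0,-0.02],"delta_rot":[0,0,0],"fingers":0.0},{"linear":[0,0,-0.02],"delta_rot":[0,0,0],"fingers":0.0},{"linear":[0,0,-0.012],"delta_rot":[0,0,0],"fingers":0.0},{"linear":[0,0,-0.002],"delta_rot":[0,0,0],"fingers":0.0},{"linear":[0,0,0],"delta_rot":[0,0,0],"fingers":0.0}]}}

```text
clock: 19.27
position: [0.5191, 0.2972, 0.2792]
ee_rot: [0.002, 0.924, -0.383, -0.001]
contact_force: [-0.4, -0.4, -1.5]
width: 0.0227
```

```bash
python3 - <<'E'
from h import *
show(); plan([(.5215,.298,.174,-45,1)],0)
E
```

```text
t 19.27 p [0.5191 0.2972 0.2792] x [ 0.706 -0.708  0.   ] z [-0.004 -0.004 -1.   ] w 0.0227 F [-0.4 -0.4 -1.5] q [ 0.4   0.3   1.41 -0.    1.43  1.19]
0 [1, -2, 105] rz -0.1 tilt [ 0.3 -0.   0. ]
end [0.5212 0.2979 0.1742] -45.0 fing 0
```

Call:
{"name": "send_rows", "arguments": {"plan": [{"linear":[0,0,0.01],"delta_rot":[0,0,0],"fingers":0.0},{"linear":[0,0,0.02],"delta_rot":[0,0,0],"fingers":0.0},{"linear":[0,0,0.02],"delta_rot":[0,0,0],"fingers":0.0},{"linear":[0,0,0.02],"delta_rot":[0,0,0],"fingers":0.0},{"linear":[0,0,0.02],"delta_rot":[0,0,0],"fingers":0.0},{"linear":[0,0,0.009],"delta_rot":[0,0,0],"fingers":0.0},{"linear":[0,0,0.003],"delta_rot":[0,0,0],"fingers":0.0},{"linear":[0,0,0.001],"delta_rot":[0,0,0],"fingers":0.0},{"linear":[0,0,0.001],"delta_rot":[0,0,0],"fingers":0.0}]}}

```text
clock: 20.02
position: [0.5176, 0.2967, 0.1721]
ee_rot: [0.001, 0.924, -0.383, -0.0]
contact_force: [-2.2, -0.3, 7.9]
width: 0.0228
```

```bash
python3 - <<'E'
from h import *
show(); plan([(.5215,.298,.174,-45,1)],0)
E
```

```text
t 20.02 p [0.5176 0.2967 0.1721] x [ 0.706 -0.708  0.001] z [-0.001 -0.002 -1.   ] w 0.0228 F [-2.2 -0.3  7.9] q [ 0.4   0.37  1.59 -0.    1.19  1.19]
0 [2, -4, -2] rz -0.1 tilt [ 0.1 -0.   0. ]
end [0.5218 0.2981 0.1741] -45.0 fing 0
```

Call:
{"name": "send_rows", "arguments": {"plan": [{"linear":[0.001,-0.002,-0.01],"delta_rot":[0,0,0],"fingers":0.0},{"linear":[0,0,-0.02],"delta_rot":[0,0,0],"fingers":0.0},{"linear":[0,0,-0.02],"delta_rot":[0,0,0],"fingers":0.0},{"linear":[0,0,-0.02],"delta_rot":[0,0,0],"fingers":0.0},{"linear":[0,0,-0.02],"delta_rot":[0,0,0],"fingers":0.0},{"linear":[0,0,-0.02],"delta_rot":[0,0,0],"fingers":0.0},{"linear":[0,0,-0.02],"delta_rot":[0,0,0],"fingers":0.0},{"linear":[0,0,-0.02],"delta_rot":[0,0,0],"fingers":0.0},{"linear":[0,0,-0.018],"delta_rot":[0,0,0],"fingers":0.0},{"linear":[0,0,-0.004],"delta_rot":[0,0,0],"fingers":0.0},{"linear":[0,0,0],"delta_rot":[0,0,0],"fingers":0.0}]}}

```text
clock: 20.93
position: [0.5195, 0.2975, 0.3434]
ee_rot: [0.006, 0.923, -0.384, -0.005]
contact_force: [-0.5, 0.2, -1.5]
width: 0.0226
```

```bash
python3 - <<'E'
from h import *
show(); plan([(.4285,-.0075,.345,-45,13)],0)
E
```

```text
t 20.93 p [0.5195 0.2975 0.3434] x [ 0.706 -0.708 -0.005] z [-0.014 -0.007 -1.   ] w 0.0226 F [-0.5  0.2 -1.5] q [ 0.4   0.29  1.28 -0.    1.59  1.19]
0 [12, 22, 0] rz -0.0 tilt [0.8 0.3 0. ]
1 [11, 21, 0] rz -0.0 
2 [12, 22, 0] rz -0.0 
3 [12, 21, 0] rz -0.0 
4 [11, 22, -1] rz -0.0 
5 [12, 21, 0] rz -0.1 
6 [12, 22, 0] rz 0.0 
7 [11, 21, 0] rz 0.0 
8 [12, 22, 0] rz 0.0 
9 [12, 21, 0] rz 0.0 
10 [11, 22, 0] rz 0.0 
11 [12, 21, 0] rz -0.0 
12 [12, 22, -1] rz -0.0 
end [ 0.4287 -0.0078  0.3454] -45.0 fing 0
```

Call:
{"name": "send_rows", "arguments": {"plan": [{"linear":[0.006,0.011,0],"delta_rot":[0.8,0.3,0],"fingers":0.0},{"linear":[0.012,0.022,0],"delta_rot":[0,0,0],"fingers":0.0},{"linear":[0.012,0.022,0],"delta_rot":[0,0,0],"fingers":0.0},{"linear":[0.012,0.022,0],"delta_rot":[0,0,0],"fingers":0.0},{"linear":[0.012,0.022,0],"delta_rot":[0,0,0],"fingers":0.0},{"linear":[0.012,0.022,0],"delta_rot":[0,0,0],"fingers":0.0},{"linear":[0.012,0.022,0],"delta_rot":[0,0,0],"fingers":0.0},{"linear":[0.012,0.022,0],"delta_rot":[0,0,0],"fingers":0.0},{"linear":[0.012,0.022,0],"delta_rot":[0,0,0],"fingers":0.0},{"linear":[0.012,0.022,0],"delta_rot":[0,0,0],"fingers":0.0},{"linear":[0.012,0.022,0],"delta_rot":[0,0,0],"fingers":0.0},{"linear":[0.008,0.013,0],"delta_rot":[0,0,0],"fingers":0.0}]}}

```text
clock: 21.93
position: [0.4311, 0.0221, 0.3225]
ee_rot: [0.008, 0.925, -0.38, -0.015]
contact_force: [0.7, 0.5, -1.2]
width: 0.0227
```

Call:
{"name": "send_rows", "arguments": {"plan": [{"linear":[0.002,0.004,0],"delta_rot":[0,0,0],"fingers":0.0},{"linear":[0,0,0],"delta_rot":[0,0,0],"fingers":0.0}]}}

```text
clock: 22.1
position: [0.4273, 0.0153, 0.3199]
ee_rot: [0.009, 0.924, -0.382, -0.017]
contact_force: [0.3, 0.5, -1.1]
width: 0.0228
```

```bash
python3 - <<'E'
from h import *
show(); plan([(.4285,-.0075,.25,-45,6)],0)
E
```

```text
t 22.1 p [0.4273 0.0153 0.3199] x [ 0.708 -0.706 -0.025] z [-0.039 -0.004 -0.999] w 0.0228 F [ 0.3  0.5 -1.1] q [-0.12  0.04  1.64 -0.01  1.5   0.66]
0 [3, 3, 12] rz 0.0 tilt [1.8 1.4 0. ]
1 [3, 2, 11] rz 0.0 
2 [2, 3, 12] rz 0.0 
3 [3, 2, 12] rz 0.0 
4 [3, 3, 11] rz 0.1 
5 [3, 2, 12] rz -0.0 
end [ 0.4288 -0.0074  0.2499] -45.0 fing 0
```

Call:
{"name": "send_rows", "arguments": {"plan": [{"linear":[0.004,0.004,0.002],"delta_rot":[1.2,1.0,0],"fingers":0.0},{"linear":[0.004,0.004,0.006],"delta_rot":[0.6,0.4,0],"fingers":0.0},{"linear":[0.004,0.004,0.008],"delta_rot":[0,0,0],"fingers":0.0},{"linear":[0.003,0.002,0.008],"delta_rot":[0,0,0],"fingers":0.0},{"linear":[0.001,0.001,0.003],"delta_rot":[0,0,0],"fingers":0.0},{"linear":[0,0,0],"delta_rot":[0,0,0],"fingers":0.0}]}}

```text
clock: 22.6
position: [0.4279, -0.0034, 0.2871]
ee_rot: [-0.002, 0.925, -0.381, -0.003]
contact_force: [1.1, -0.2, -0.6]
width: 0.0227
```

```bash
python3 - <<'E'
from h import *
show(); s,p,r=st(); print("tip",(p+r.as_matrix()[:,2]*.157).round(4)); plan([(.4285,-.0075,.163,-45,8)],0)
E
```

```text
t 22.6 p [ 0.4279 -0.0034  0.2871] x [ 0.71  -0.704 -0.008] z [-0.005  0.007 -1.   ] w 0.0227 F [ 1.1 -0.2 -0.6] q [-0.18  0.03  1.73  0.01  1.38  0.61]
tip [ 0.4271 -0.0024  0.1301]
0 [0, 0, 16] rz 0.0 tilt [-0.1  0.5  0. ]
1 [1, 1, 15] rz 0.1 
2 [0, 0, 16] rz -0.0 
3 [1, 0, 15] rz 0.0 
4 [0, 1, 16] rz 0.0 
5 [1, 0, 15] rz 0.1 
6 [0, 0, 16] rz 0.0 
7 [0, 0, 15] rz 0.0 
end [ 0.4286 -0.0069  0.1631] -45.0 fing 0
```

Call:
{"name": "send_rows", "arguments": {"plan": [{"linear":[0.003,0.002,0.001],"delta_rot":[0,0.5,0],"fingers":0.0},{"linear":[0.001,0.001,0.01],"delta_rot":[0,0,0],"fingers":0.0},{"linear":[0,0,0.015],"delta_rot":[0,0,0],"fingers":0.0},{"linear":[0,0,0.015],"delta_rot":[0,0,0],"fingers":0.0},{"linear":[0,0,0.01],"delta_rot":[0,0,0],"fingers":0.0},{"linear":[0,0,0.002],"delta_rot":[0,0,0],"fingers":0.0}]}}

```text
clock: 23.1
position: [0.4308, -0.0077, 0.2309]
ee_rot: [-0.001, 0.925, -0.38, 0.002]
contact_force: [0.0, -0.4, 0.0]
width: 0.0224
```

```bash
python3 - <<'E'
from h import *
show(); s,p,r=st(); print("tip",(p+r.as_matrix()[:,2]*.157).round(4)); plan([(.4285,-.0075,.163,-45,5)],0)
E
```

```text
t 23.1 p [ 0.4308 -0.0077  0.2309] x [ 0.711 -0.703  0.004] z [ 0.005 -0.    -1.   ] w 0.0224 F [ 0.  -0.4  0. ] q [-0.18  0.07  1.83  0.    1.23  0.6 ]
tip [ 0.4316 -0.0077  0.0739]
0 [0, 0, 14] rz 0.1 tilt [-0.2 -0.2  0. ]
1 [-1, 1, 13] rz 0.0 
2 [0, 0, 14] rz 0.1 
3 [0, 0, 13] rz 0.1 
4 [-1, 0, 14] rz 0.0 
end [ 0.4286 -0.007   0.1629] -45.0 fing 0
```

Inside the pot and centred, so I'll lower to the floor.

Call:
{"name": "send_rows", "arguments": {"plan": [{"linear":[-0.001,0.001,0.01],"delta_rot":[-0.2,-0.2,0],"fingers":0.0},{"linear":[-0.001,0,0.015],"delta_rot":[0,0,0],"fingers":0.0},{"linear":[0,0,0.015],"delta_rot":[0,0,0],"fingers":0.0},{"linear":[0,0,0.013],"delta_rot":[0,0,0],"fingers":0.0},{"linear":[0,0,0.007],"delta_rot":[0,0,0],"fingers":0.0},{"linear":[0,0,0.003],"delta_rot":[0,0,0],"fingers":0.0},{"linear":[0,0,0.001],"delta_rot":[0,0,0],"fingers":0.0},{"linear":[0,0,0.001],"delta_rot":[0,0,0],"fingers":0.0}]}}

```text
clock: 23.77
position: [0.4303, -0.0069, 0.1623]
ee_rot: [-0.0, 0.925, -0.38, 0.001]
contact_force: [-0.9, 0.2, -0.0]
width: 0.0229
```

```bash
python3 - <<'E'
from h import *
show(); s,p,r=st(); print("tip",(p+r.as_matrix()[:,2]*.157).round(4)); plan([(.4285,-.0075,.163,-45,1)],0)
E
```

```text
t 23.77 p [ 0.4303 -0.0069  0.1623] x [ 0.712 -0.702  0.003] z [ 0.003 -0.001 -1.   ] w 0.0229 F [-0.9  0.2 -0. ] q [-0.18  0.14  1.95 -0.    1.06  0.6 ]
tip [ 0.4307 -0.007   0.0053]
0 [-1, 2, -1] rz 0.4 tilt [-0.1 -0.1  0. ]
end [ 0.4282 -0.0076  0.1633] -45.0 fing 0
```

Call:
{"name": "send_rows", "arguments": {"plan": [{"linear":[0,0.001,0.001],"delta_rot":[0,0,0],"fingers":0.0},{"linear":[0,0,0],"delta_rot":[0,0,0],"fingers":0.03},{"linear":[0,0,0],"delta_rot":[0,0,0],"fingers":0.06},{"linear":[0,0,0],"delta_rot":[0,0,0],"fingers":0.06},{"linear":[0,0,-0.01],"delta_rot":[0,0,0],"fingers":0.06},{"linear":[0,0,-0.02],"delta_rot":[0,0,0],"fingers":0.06},{"linear":[0,0,-0.02],"delta_rot":[0,0,0],"fingers":0.06},{"linear":[0,0,-0.02],"delta_rot":[0,0,0],"fingers":0.06},{"linear":[0,0,-0.02],"delta_rot":[0,0,0],"fingers":0.06},{"linear":[0,0,-0.012],"delta_rot":[0,0,0],"fingers":0.05},{"linear":[0,0,0],"delta_rot":[0,0,0],"fingers":0.05}]}}

```text
clock: 24.68
position: [0.431, -0.0083, 0.2718]
ee_rot: [-0.001, 0.925, -0.38, 0.006]
contact_force: [0.1, -0.3, -0.0]
width: 0.0499
```

```bash
python3 - <<'E'
from h import *
show(); print(az()); plan([(.447,.2137,.265,4,11)],.05)
E
```

```text
t 24.68 p [ 0.431  -0.0083  0.2718] x [ 0.712 -0.702  0.01 ] z [ 0.011 -0.003 -1.   ] w 0.0499 F [ 0.1 -0.3 -0. ] q [-0.18  0.04  1.76 -0.    1.33  0.6 ]
-44.620717603466744
0 [-13, -15, 1] rz -4.4 tilt [-0.3 -0.6  0. ]
1 [-12, -17, 0] rz -4.4 
2 [-11, -17, 1] rz -4.5 
3 [-9, -18, 0] rz -4.4 
4 [-8, -19, 1] rz -4.4 
5 [-6, -19, 1] rz -4.4 
6 [-5, -19, 0] rz -4.4 
7 [-3, -20, 1] rz -4.5 
8 [-2, -21, 1] rz -4.4 
9 [-1, -20, 0] rz -4.4 
10 [2, -20, 1] rz -4.4 
end [0.4472 0.2138 0.2648] 4.0 fing 0.05
```

Call:
{"name": "send_rows", "arguments": {"plan": [{"linear":[-0.007,-0.008,0],"delta_rot":[-0.3,-0.6,-4.4],"fingers":0.05},{"linear":[-0.012,-0.017,0],"delta_rot":[0,0,-4.4],"fingers":0.05},{"linear":[-0.011,-0.017,0],"delta_rot":[0,0,-4.4],"fingers":0.05},{"linear":[-0.009,-0.018,0],"delta_rot":[0,0,-4.4],"fingers":0.05},{"linear":[-0.008,-0.019,0],"delta_rot":[0,0,-4.4],"fingers":0.05},{"linear":[-0.006,-0.019,0],"delta_rot":[0,0,-4.4],"fingers":0.05},{"linear":[-0.005,-0.019,0],"delta_rot":[0,0,-4.4],"fingers":0.05},{"linear":[-0.003,-0.02,0],"delta_rot":[0,0,-4.4],"fingers":0.05},{"linear":[-0.002,-0.021,0],"delta_rot":[0,0,-4.4],"fingers":0.05},{"linear":[0,-0.02,0],"delta_rot":[0,0,-4.4],"fingers":0.05},{"linear":[0.001,-0.012,0],"delta_rot":[0,0,-3],"fingers":0.05},{"linear":[0,0,0],"delta_rot":[0,0,0],"fingers":0.05}]}}

```text
clock: 25.68
position: [0.4431, 0.2041, 0.2652]
ee_rot: [0.001, 0.999, 0.039, -0.001]
contact_force: [0.1, -0.5, -0.8]
width: 0.0503
```

```bash
python3 - <<'E'
from h import *
show(); print(az()); plan([(.446,.2137,.2,3.5,5)],.05)
E
```

```text
t 25.68 p [0.4431 0.2041 0.2652] x [ 0.997  0.078 -0.002] z [-0.001 -0.003 -1.   ] w 0.0503 F [ 0.1 -0.5 -0.8] q [ 0.29  0.14  1.66 -0.    1.34  0.21]
4.494103940385895
0 [1, -2, 13] rz 0.2 tilt [0.2 0.1 0. ]
1 [0, -2, 13] rz 0.2 
2 [1, -2, 13] rz 0.2 
3 [1, -2, 13] rz 0.2 
4 [1, -1, 13] rz 0.2 
end [0.4464 0.2133 0.2002] 3.5 fing 0.05
```

Call:
{"name": "send_rows", "arguments": {"plan": [{"linear":[0.001,-0.003,0.008],"delta_rot":[0,0,0.2],"fingers":0.05},{"linear":[0.001,-0.003,0.014],"delta_rot":[0,0,0.2],"fingers":0.05},{"linear":[0.001,-0.002,0.015],"delta_rot":[0,0,0.2],"fingers":0.05},{"linear":[0,-0.001,0.015],"delta_rot":[0,0,0.2],"fingers":0.05},{"linear":[0,0,0.006],"delta_rot":[0,0,0],"fingers":0.05}]}}

```text
clock: 26.1
position: [0.4454, 0.2111, 0.2029]
ee_rot: [0.003, 1.0, 0.028, -0.0]
contact_force: [-1.5, -0.6, -0.1]
width: 0.0499
```

```bash
python3 - <<'E'
from h import *
show(); print(az()); plan([(.446,.2137,.16,3.5,4)],.05)
E
```

```text
t 26.1 p [0.4454 0.2111 0.2029] x [ 0.998  0.056 -0.   ] z [ 0.    -0.005 -1.   ] w 0.0499 F [-1.5 -0.6 -0.1] q [ 0.3   0.19  1.76 -0.01  1.19  0.25]
3.226770900217019
0 [0, -1, 11] rz -0.1 tilt [0.3 0.  0. ]
1 [0, 0, 10] rz -0.0 
2 [1, -1, 11] rz -0.1 
3 [0, -1, 11] rz -0.1 
end [0.4463 0.2141 0.1599] 3.5 fing 0.05
```

Call:
{"name": "send_rows", "arguments": {"plan": [{"linear":[0,-0.001,0.01],"delta_rot":[0.3,0,0],"fingers":0.05},{"linear":[0,-0.001,0.012],"delta_rot":[0,0,0],"fingers":0.05},{"linear":[0,0,0.012],"delta_rot":[0,0,0],"fingers":0.05},{"linear":[0,0,0.006],"delta_rot":[0,0,0],"fingers":0.04},{"linear":[0,0,0.001],"delta_rot":[0,0,0],"fingers":0.03},{"linear":[0,0,0],"delta_rot":[0,0,0],"fingers":0.03}]}}

```text
clock: 26.6
position: [0.4435, 0.208, 0.1566]
ee_rot: [0.002, 1.0, 0.023, -0.003]
contact_force: [0.2, -0.3, 0.2]
width: 0.0298
```

Call:
{"name": "send_rows", "arguments": {"plan": [{"linear":[0.005,0,0],"delta_rot":[0,0,-4.0],"fingers":0.03},{"linear":[0.0064,0,0.0004],"delta_rot":[0,0,-4.3],"fingers":0.03},{"linear":[0.0064,0,0.0004],"delta_rot":[0,0,-4.3],"fingers":0.03},{"linear":[0.0064,0,0.0004],"delta_rot":[0,0,-4.3],"fingers":0.03},{"linear":[0.0064,0,0.0004],"delta_rot":[0,0,-4.3],"fingers":0.03},{"linear":[0.0064,0,0.0004],"delta_rot":[0,0,-4.3],"fingers":0.03},{"linear":[0.0064,0,0.0004],"delta_rot":[0,0,-4.3],"fingers":0.03},{"linear":[0.0064,0,0.0004],"delta_rot":[0,0,-4.3],"fingers":0.03}]}}

```text
clock: 27.27
position: [0.4895, 0.2218, 0.1574]
ee_rot: [0.001, 0.945, 0.326, -0.004]
contact_force: [-1.5, -0.4, -0.5]
width: 0.0298
```

```bash
python3 - <<'E'
from h import *
show(); s,p,r=st()
print("az",az(), "knobdir",np.degrees(np.arctan2(*(p[:2]-P0)[::-1])),"rad",np.hypot(*(p[:2]-P0)))
arc(95.2,13)
E
```

```text
t 27.27 p [0.4895 0.2218 0.1574] x [ 0.787  0.617 -0.008] z [-0.008 -0.004 -1.   ] w 0.0298 F [-1.5 -0.4 -0.5] q [ 0.3   0.3   1.73 -0.    1.12 -0.37]
az 38.08169172539463 knobdir -55.87973732714433 rad 0.08415570138326359
0 [12, -6, -3] rz -4.4 tilt [-0.1  0.5  0. ]
1 [6, 0, 0] rz -4.4 
2 [6, -1, 0] rz -4.4 
3 [6, 0, 0] rz -4.4 
4 [6, 0, 0] rz -4.4 
5 [6, 0, 0] rz -4.4 
6 [6, -1, 0] rz -4.4 
7 [6, 0, 0] rz -4.3 
8 [6, 0, 0] rz -4.4 
9 [6, 0, 0] rz -4.4 
10 [6, -1, 0] rz -4.4 
11 [6, 0, 0] rz -4.4 
12 [6, 0, 0] rz -4.4 
end [0.5202 0.299  0.1604] 95.2 fing 0.03
```

Call:
{"name": "send_rows", "arguments": {"plan": [{"linear":[0.008,-0.002,-0.001],"delta_rot":[0,0.5,-4.3],"fingers":0.03},{"linear":[0.0068,-0.002,-0.001],"delta_rot":[0,0,-4.3],"fingers":0.03},{"linear":[0.0065,-0.0015,0],"delta_rot":[0,0,-4.3],"fingers":0.03},{"linear":[0.0065,-0.001,0],"delta_rot":[0,0,-4.3],"fingers":0.03},{"linear":[0.0065,-0.0005,0],"delta_rot":[0,0,-4.3],"fingers":0.03},{"linear":[0.0065,0,0],"delta_rot":[0,0,-4.3],"fingers":0.03},{"linear":[0.0065,0,0],"delta_rot":[0,0,-4.3],"fingers":0.03},{"linear":[0.0065,0,0],"delta_rot":[0,0,-4.3],"fingers":0.03}]}}

```text
clock: 27.93
position: [0.5183, 0.2662, 0.1635]
ee_rot: [0.002, 0.798, 0.602, -0.001]
contact_force: [-0.4, -1.1, -0.1]
width: 0.0301
```

```bash
python3 - <<'E'
from h import *
show(); s,p,r=st()
print("az",az(), "knobdir",np.degrees(np.arctan2(*(p[:2]-P0)[::-1])),"rad",np.hypot(*(p[:2]-P0)))
arc(95.2,5)
E
```

```text
t 27.93 p [0.5183 0.2662 0.1635] x [ 0.275  0.962 -0.004] z [ 0.001 -0.005 -1.   ] w 0.0301 F [-0.4 -1.1 -0.1] q [ 0.36  0.35  1.63 -0.    1.16 -0.93]
az 74.0521899985509 knobdir -18.40809530822205 rad 0.08012245013095604
0 [9, -2, 4] rz -4.2 tilt [0.1 0.2 0. ]
1 [6, 0, 0] rz -4.3 
2 [6, -1, 0] rz -4.2 
3 [5, 0, 0] rz -4.2 
4 [6, 0, 0] rz -4.2 
end [0.5201 0.2983 0.1595] 95.2 fing 0.03
```

Call:
{"name": "send_rows", "arguments": {"plan": [{"linear":[0.008,-0.001,0.001],"delta_rot":[0,0,-4.2],"fingers":0.03},{"linear":[0.0065,0,0.001],"delta_rot":[0,0,-4.2],"fingers":0.03},{"linear":[0.0065,-0.0005,0.001],"delta_rot":[0,0,-4.2],"fingers":0.03},{"linear":[0.0065,0,0],"delta_rot":[0,0,-4.2],"fingers":0.03},{"linear":[0.005,0,0],"delta_rot":[0,0,-2],"fingers":0.03},{"linear":[0.003,0,0],"delta_rot":[0,0,0],"fingers":0.03},{"linear":[0.003,0,0],"delta_rot":[0,0,0],"fingers":0.03}]}}

```text
clock: 28.52
position: [0.5239, 0.3024, 0.1647]
ee_rot: [0.006, 0.683, 0.73, -0.002]
contact_force: [1.8, -9.7, -3.2]
width: 0.0298
```

```bash
python3 - <<'E'
from h import *
show(); s,p,r=st()
print("az",az(), "knobdir",np.degrees(np.arctan2(*(p[:2]-P0)[::-1])),"rad",np.hypot(*(p[:2]-P0)))
E
```

```text
t 28.52 p [0.5239 0.3024 0.1647] x [-0.066  0.998 -0.011] z [ 0.007 -0.011 -1.   ] w 0.0298 F [ 1.8 -9.7 -3.2] q [ 0.42  0.38  1.58 -0.01  1.18 -1.22]
az 93.80782993557703 knobdir 7.6271360909574755 rad 0.0823058464910706
```

Call:
{"name": "send_rows", "arguments": {"plan": [{"linear":[-0.002,0,0],"delta_rot":[0,0,0],"fingers":0.045},{"linear":[-0.001,0,0],"delta_rot":[0,0,0],"fingers":0.05},{"linear":[0,0,-0.01],"delta_rot":[0,0,0],"fingers":0.05},{"linear":[0,0,-0.025],"delta_rot":[0.5,0.4,0],"fingers":0.05},{"linear":[0,0,-0.025],"delta_rot":[0,0,0],"fingers":0.05},{"linear":[0,0,-0.025],"delta_rot":[0,0,0],"fingers":0.085},{"linear":[0,0,-0.025],"delta_rot":[0,0,0],"fingers":0.085},{"linear":[0,0,-0.01],"delta_rot":[0,0,0],"fingers":0.085}]}}

```text
clock: 29.18
position: [0.5228, 0.2995, 0.2914]
ee_rot: [-0.002, 0.686, 0.728, -0.003]
contact_force: [0.6, -0.1, -0.1]
width: 0.0834
```

```bash
cat >> h.py <<'E'
def pick(th,n,uv,rad=12):
    b=None
    for d in manip.masks_of(th,n):
        e=d["extent"]; dd=np.hypot((e[0]+e[2])/2-uv[0],(e[1]+e[3])/2-uv[1])
        if dd<rad and d["p"]>.2 and (b is None or dd<b[0]): b=(dd,d["pixels"].astype(np.float32))
    return None if b is None else b[1]
def locate(th,kind,xy,z0=0,rad=14):
    m={}
    for n in("scene","side"):
        u=proj(n,[(xy[0],xy[1],z0+.07)])[0]; k=pick(th,n,u,rad)
        if k is not None: m[n]=k
    return [(n,*[np.round(v,4) for v in fit({n:m[n]},kind,np.array(xy),z0)]) for n in m]
E
python3 - <<'E'
from h import *
show(); print(az())
im=shot("scene"); i2=shot("side")
o=np.zeros((480,800,3),np.uint8)
o[:,:400]=cv2.resize(im[140:260,365:465],(400,480),interpolation=cv2.INTER_CUBIC)
o[:400,400:]=cv2.resize(i2[115:215,125:225],(400,400),interpolation=cv2.INTER_CUBIC)
cv2.imwrite("pics/shut.png",o[:,:,::-1])
for n in("scene","side"):
    d=manip.masks_of("plate_top",n)
    for q in d[:2]:
        ys,xs=np.nonzero(q["pixels"]); print(n,q["extent"],round(q["p"],2),len(xs))
        if len(xs)<5000: continue
        W=np.array([onplane(n,(x,y),.012)[:2] for x,y in zip(xs[::7],ys[::7])],np.float32)*1000
        print(cv2.minAreaRect(W))
G=[("holder2_mid","holder",(.587,-.108)),("holder3_mid","holder",(.56,.003)),("holder1_mid","holder",(.578,.108)),("stake_mid","stake",(.708,.037))]
for g in G: print(g[0],locate(*g))
E
```

```text
t 29.18 p [0.5228 0.2995 0.2914] x [-0.06   0.998 -0.002] z [-0.007 -0.002 -1.   ] w 0.0834 F [ 0.6 -0.1 -0.1] q [ 0.4   0.31  1.38  0.    1.47 -1.23]
93.43445774974651
scene [127.3, 119.6, 248.9, 216.1] 0.68 6566
((505.62872314453125, -275.9996337890625), (235.06301879882812, 232.80743408203125), 84.9592056274414)
scene [200.3, 233.5, 220.5, 267.4] 0.22 200
side [246.4, 296.3, 428.5, 418.1] 0.79 14851
((503.7404479980469, -279.3609924316406), (232.44566345214844, 233.28111267089844), 84.75078582763672)
holder2_mid [('scene', array([ 0.5848, -0.1083]), np.float64(0.9188)), ('side', array([ 0.5884, -0.1079]), np.float64(0.9501))]
holder3_mid [('scene', array([0.5583, 0.0021]), np.float64(0.8933))]
holder1_mid [('side', array([0.5793, 0.1096]), np.float64(0.9221))]
stake_mid [('scene', array([0.7044, 0.0343]), np.float64(0.9267)), ('side', array([0.7112, 0.0388]), np.float64(0.7326))]
```

View pics/shut.png

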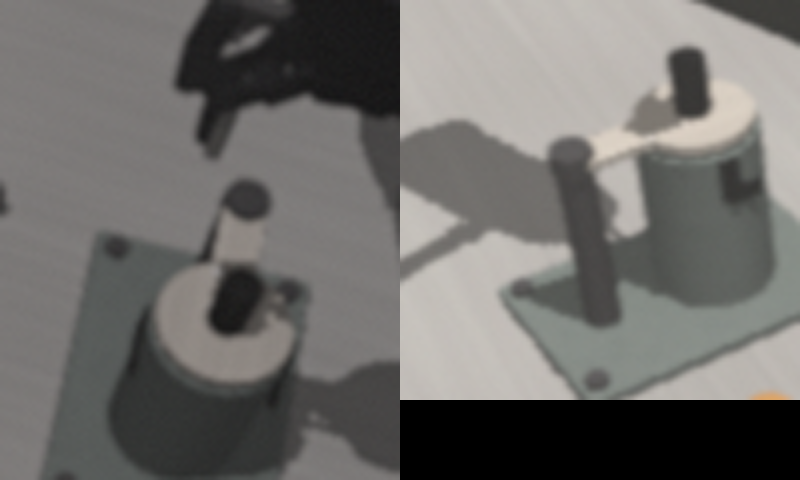

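The cover sits over the socket exactly as it did at the start. Holders are next: farthest plate spot first, with the jaws along world y (azimuth 90°).

Call:
{"name": "send_rows", "arguments": {"plan": [{"linear":[-0.012,0.002,0],"delta_rot":[0,0.4,0.8],"fingers":0.085},{"linear":[-0.022,0.003,0],"delta_rot":[0,0,0.8],"fingers":0.085},{"linear":[-0.024,0.004,0],"delta_rot":[0,0,0.8],"fingers":0.085},{"linear":[-0.024,0.004,0],"delta_rot":[0,0,0.8],"fingers":0.085},{"linear":[-0.024,0.004,0],"delta_rot":[0,0,0.4],"fingers":0.085},{"linear":[-0.024,0.004,0],"delta_rot":[0,0,0],"fingers":0.085},{"linear":[-0.024,0.004,0],"delta_rot":[0,0,0],"fingers":0.085},{"linear":[-0.024,0.004,0],"delta_rot":[0,0,0],"fingers":0.085},{"linear":[-0.024,0.004,0],"delta_rot":[0,0,0],"fingers":0.085},{"linear":[-0.024,0.004,0],"delta_rot":[0,0,0],"fingers":0.085},{"linear":[-0.024,0.004,0],"delta_rot":[0,0,0],"fingers":0.085},{"linear":[-0.024,0.004,0],"delta_rot":[0,0,0],"fingers":0.085}]}}

```text
clock: 30.78
position: [0.5682, 0.0084, 0.2824]
ee_rot: [-0.006, 0.709, 0.705, -0.006]
contact_force: [0.9, 0.7, -0.7]
width: 0.085
```

```bash
python3 - <<'E'
from h import *
show(); print(az()); plan([(.587,-.108,.23,90,8)],.085)
E
```

```text
t 30.78 p [0.5682 0.0084 0.2824] x [ 0.006  1.    -0.   ] z [-0.017  0.    -1.   ] w 0.085 F [ 0.9  0.7 -0.7] q [-0.11  0.26  1.46 -0.    1.44 -1.67]
89.66526319619973
0 [-15, 2, 7] rz -0.0 tilt [-1.  0.  0.]
1 [-14, 3, 6] rz -0.1 
2 [-15, 2, 7] rz -0.0 
3 [-14, 3, 6] rz -0.1 
4 [-15, 2, 7] rz -0.0 
5 [-14, 2, 6] rz -0.1 
6 [-15, 3, 7] rz 0.0 
7 [-14, 2, 6] rz -0.0 
end [ 0.5868 -0.1077  0.2304] 90.0 fing 0.085
```

Call:
{"name": "send_rows", "arguments": {"plan": [{"linear":[-0.015,0.002,0.006],"delta_rot":[-1,0,0],"fingers":0.085},{"linear":[-0.015,0.003,0.006],"delta_rot":[0,0,0],"fingers":0.085},{"linear":[-0.015,0.002,0.006],"delta_rot":[0,0,0],"fingers":0.085},{"linear":[-0.015,0.003,0.006],"delta_rot":[0,0,0],"fingers":0.085},{"linear":[-0.015,0.002,0.006],"delta_rot":[0,0,0],"fingers":0.085},{"linear":[-0.014,0.002,0.006],"delta_rot":[0,0,0],"fingers":0.085},{"linear":[-0.01,0.002,0.005],"delta_rot":[0,0,0],"fingers":0.085},{"linear":[-0.004,0.001,0.003],"delta_rot":[0,0,0],"fingers":0.085},{"linear":[0,0,0],"delta_rot":[0,0,0],"fingers":0.085}]}}

```text
clock: 31.53
position: [0.582, -0.1145, 0.2364]
ee_rot: [0.002, 0.715, 0.699, -0.001]
contact_force: [0.3, -0.8, -0.2]
width: 0.0849
```

```bash
python3 - <<'E'
from h import *
show(); print(az()); plan([(.587,-.108,.142,90,6)],.085)
E
```

```text
t 31.53 p [ 0.582  -0.1145  0.2364] x [ 0.022  1.    -0.005] z [ 0.001 -0.005 -1.   ] w 0.0849 F [ 0.3 -0.8 -0.2] q [-0.31  0.31  1.5  -0.    1.33 -1.86]
88.75023196354603
0 [1, 1, 16] rz -0.2 tilt [0.1 0.3 0. ]
1 [1, 1, 15] rz -0.2 
2 [1, 0, 16] rz -0.2 
3 [1, 1, 16] rz -0.2 
4 [2, 1, 16] rz -0.2 
5 [1, 1, 15] rz -0.2 
end [ 0.587  -0.1076  0.1424] 90.0 fing 0.085
```

Call:
{"name": "send_rows", "arguments": {"plan": [{"linear":[0.003,0.003,0.005],"delta_rot":[0,0.3,-0.6],"fingers":0.085},{"linear":[0.003,0.002,0.01],"delta_rot":[0,0,-0.6],"fingers":0.085},{"linear":[0,0,0.015],"delta_rot":[0,0,0],"fingers":0.085},{"linear":[0,0,0.018],"delta_rot":[0,0,0],"fingers":0.085},{"linear":[0,0,0.018],"delta_rot":[0,0,0],"fingers":0.085},{"linear":[0,0,0.015],"delta_rot":[0,0,0],"fingers":0.085},{"linear":[0,0,0.005],"delta_rot":[0,0,0],"fingers":0.085},{"linear":[0,0,0],"delta_rot":[0,0,0],"fingers":0.085}]}}

```text
clock: 32.2
position: [0.589, -0.101, 0.1458]
ee_rot: [0.0, 0.704, 0.71, 0.003]
contact_force: [0.3, -0.2, 1.0]
width: 0.0851
```

```bash
python3 - <<'E'
from h import *
show(); print(az()); plan([(.587,-.108,.142,90,1)],.085)
im=shot("side","a.png"); shot("scene")
print(locate("holder2_mid","holder",(.587,-.108)))
cv2.imwrite("pics/gA.png",cv2.resize(im[170:330,230:430],(800,600),interpolation=cv2.INTER_CUBIC)[:,:,::-1])
E
```

```text
t 32.2 p [ 0.589  -0.101   0.1458] x [-0.009  1.     0.004] z [ 0.005  0.004 -1.   ] w 0.0851 F [ 0.3 -0.2  1. ] q [-0.29  0.39  1.63  0.01  1.12 -1.87]
90.5303853871176
0 [-7, -2, 4] rz 0.5 tilt [ 0.3 -0.2  0. ]
end [ 0.5871 -0.108   0.1418] 90.0 fing 0.085
[('scene', array([ 0.585 , -0.1082]), np.float64(0.8508)), ('side', array([ 0.5875, -0.1076]), np.float64(0.8767))]
```

View pics/gA.png

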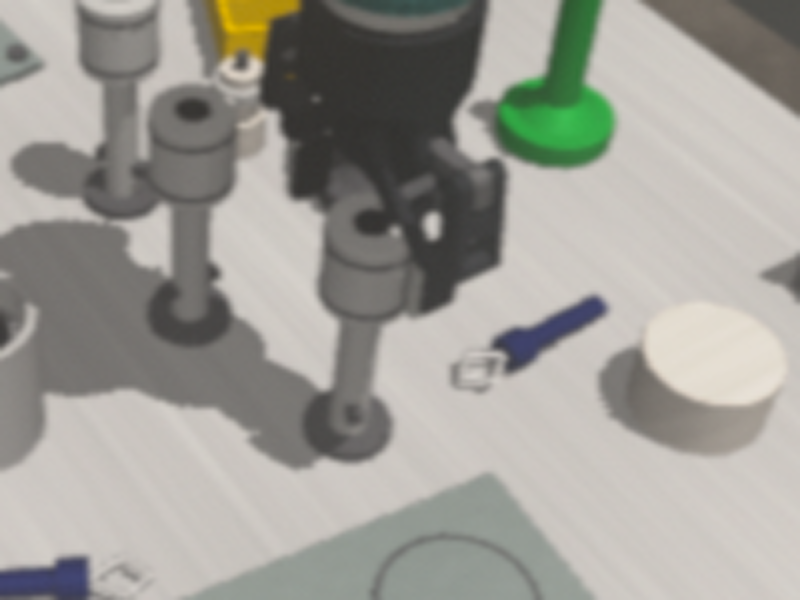

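Call:
{"name": "send_rows", "arguments": {"plan": [{"linear":[-0.005,-0.001,0.002],"delta_rot":[0.3,0,0.4],"fingers":0.085},{"linear":[-0.001,0,0.001],"delta_rot":[0,0,0],"fingers":0.085},{"linear":[0,0,0],"delta_rot":[0,0,0],"fingers":0.06}], "force": 60}}

```text
clock: 32.65
position: [0.5912, -0.1092, 0.1479]
ee_rot: [0.003, 0.707, 0.707, 0.003]
contact_force: [-0.1, 0.2, -0.1]
width: 0.0755
```

```bash
python3 - <<'E'
from h import *
show(); print(az()); plan([(.587,-.108,.142,90,1)],.085)
E
```

```text
t 32.65 p [ 0.5912 -0.1092  0.1479] x [-0.001  1.     0.   ] z [ 0.009  0.    -1.   ] w 0.0755 F [-0.1  0.2 -0.1] q [-0.3   0.39  1.62  0.    1.13 -1.87]
90.06014649356362
0 [1, -4, 6] rz 0.1 tilt [ 0.5 -0.   0. ]
end [ 0.5872 -0.1082  0.1419] 90.0 fing 0.085
```

Call:
{"name": "send_rows", "arguments": {"plan": [{"linear":[0.001,-0.003,0.004],"delta_rot":[0.5,0,0],"fingers":0.056},{"linear":[0,0,0.001],"delta_rot":[0,0,0],"fingers":0.052},{"linear":[0,0,0],"delta_rot":[0,0,0],"fingers":0.048},{"linear":[0,0,0],"delta_rot":[0,0,0],"fingers":0.03},{"linear":[0,0,0],"delta_rot":[0,0,0],"fingers":0.0},{"linear":[0,0,0],"delta_rot":[0,0,0],"fingers":0.0},{"linear":[0,0,0],"delta_rot":[0,0,0],"fingers":0.0}], "force": 80}}

```text
clock: 33.23
position: [0.5886, -0.1088, 0.1438]
ee_rot: [0.001, 0.707, 0.707, 0.001]
contact_force: [0.3, -0.4, 0.1]
width: 0.0426
```

```bash
python3 - <<'E'
from h import *
show(); print(az()); plan([(.587,-.108,.222,90,5),(.5556,-.3384,.222,90,12)],.0)
E
```

```text
t 33.23 p [ 0.5886 -0.1088  0.1438] x [ 0.  1. -0.] z [ 0.003 -0.    -1.   ] w 0.0426 F [ 0.3 -0.4  0.1] q [-0.3   0.39  1.63  0.    1.12 -1.87]
89.99699632545943
0 [0, 0, -16] rz -0.0 tilt [0.1 0.  0. ]
1 [0, -1, -15] rz -0.0 
2 [1, 0, -16] rz -0.0 
3 [0, 0, -16] rz -0.0 
4 [0, -1, -15] rz -0.0 
5 [-19, -3, 0] rz -0.0 
6 [-19, -2, 0] rz -0.0 
7 [-20, -3, 0] rz -0.0 
8 [-19, -2, 0] rz -0.0 
9 [-19, -3, 0] rz -0.0 
10 [-19, -3, 0] rz -0.0 
11 [-19, -2, 0] rz -0.0 
12 [-20, -3, 0] rz -0.0 
13 [-19, -2, 0] rz -0.0 
14 [-19, -3, 0] rz -0.0 
15 [-19, -2, 0] rz -0.0 
16 [-20, -3, 0] rz -0.0 
end [ 0.5556 -0.3388  0.2218] 90.0 fing 0.0
```

Call:
{"name": "send_rows", "arguments": {"plan": [{"linear":[0,0,-0.008],"delta_rot":[0,0,0],"fingers":0.0},{"linear":[0,0,-0.015],"delta_rot":[0,0,0],"fingers":0.0},{"linear":[0,0,-0.018],"delta_rot":[0,0,0],"fingers":0.0},{"linear":[0,0,-0.018],"delta_rot":[0,0,0],"fingers":0.0},{"linear":[0,0,-0.014],"delta_rot":[0,0,0],"fingers":0.0},{"linear":[0,0,-0.004],"delta_rot":[0,0,0],"fingers":0.0}]}}

```text
clock: 33.73
position: [0.5837, -0.1074, 0.2184]
ee_rot: [-0.007, 0.707, 0.707, -0.003]
contact_force: [-0.1, -0.4, -4.9]
width: 0.0423
```

Call:
{"name": "send_rows", "arguments": {"plan": [{"linear":[-0.01,-0.001,0],"delta_rot":[0,0,0],"fingers":0.0},{"linear":[-0.018,-0.003,0],"delta_rot":[0,0,0],"fingers":0.0},{"linear":[-0.019,-0.003,0],"delta_rot":[0,0,0],"fingers":0.0},{"linear":[-0.019,-0.003,0],"delta_rot":[0,0,0],"fingers":0.0},{"linear":[-0.019,-0.003,0],"delta_rot":[0,0,0],"fingers":0.0},{"linear":[-0.019,-0.003,0],"delta_rot":[0,0,0],"fingers":0.0},{"linear":[-0.019,-0.003,0],"delta_rot":[0,0,0],"fingers":0.0},{"linear":[-0.019,-0.003,0],"delta_rot":[0,0,0],"fingers":0.0},{"linear":[-0.019,-0.003,0],"delta_rot":[0,0,0],"fingers":0.0},{"linear":[-0.019,-0.003,0],"delta_rot":[0,0,0],"fingers":0.0},{"linear":[-0.019,-0.002,0],"delta_rot":[0,0,0],"fingers":0.0},{"linear":[-0.01,-0.001,0],"delta_rot":[0,0,0],"fingers":0.0}]}}

```text
clock: 34.73
position: [0.5429, -0.3275, 0.2033]
ee_rot: [-0.018, 0.705, 0.709, -0.008]
contact_force: [-0.4, 0.6, -3.7]
width: 0.0426
```

```bash
python3 - <<'E'
from h import *
show(); print(az()); plan([(.5556,-.3384,.19,90,5)],.0)
E
```

```text
t 34.73 p [ 0.5429 -0.3275  0.2033] x [-0.005  1.     0.013] z [-0.036  0.013 -0.999] w 0.0426 F [-0.4  0.6 -3.7] q [-0.65  0.41  1.43 -0.01  1.34 -2.22]
90.2669304811462
0 [-2, 3, 3] rz 0.1 tilt [-2.1 -0.8  0. ]
1 [-2, 2, 2] rz 0.0 
2 [-3, 3, 3] rz 0.1 
3 [-2, 2, 3] rz 0.0 
4 [-2, 3, 2] rz 0.1 
end [ 0.5559 -0.3385  0.1903] 90.0 fing 0.0
```

Call:
{"name": "send_rows", "arguments": {"plan": [{"linear":[-0.002,0.003,0.001],"delta_rot":[-1.2,-0.5,0],"fingers":0.0},{"linear":[-0.003,0.003,0.002],"delta_rot":[-0.8,-0.3,0],"fingers":0.0},{"linear":[-0.003,0.003,0.003],"delta_rot":[0,0,0],"fingers":0.0},{"linear":[-0.002,0.002,0.003],"delta_rot":[0,0,0],"fingers":0.0},{"linear":[-0.001,0.001,0.002],"delta_rot":[0,0,0],"fingers":0.0},{"linear":[0,0,0],"delta_rot":[0,0,0],"fingers":0.0}]}}

```text
clock: 35.23
position: [0.5523, -0.3417, 0.1856]
ee_rot: [-0.004, 0.707, 0.708, -0.002]
contact_force: [0.1, 0.3, -4.6]
width: 0.0422
```

```bash
python3 - <<'E'
from h import *
show(); print(az()); plan([(.5556,-.3384,.158,90,5)],.0)
E
```

```text
t 35.23 p [ 0.5523 -0.3417  0.1856] x [-0.001  1.     0.004] z [-0.008  0.004 -1.   ] w 0.0422 F [ 0.1  0.3 -4.6] q [-0.66  0.43  1.44 -0.    1.28 -2.23]
90.07854740589438
0 [1, 1, 6] rz 0.0 tilt [-0.5 -0.2  0. ]
1 [0, 0, 5] rz 0.0 
2 [1, 1, 6] rz 0.0 
3 [1, 1, 5] rz 0.1 
4 [0, 0, 6] rz -0.0 
end [ 0.5553 -0.3387  0.1576] 90.0 fing 0.0
```

Call:
{"name": "send_rows", "arguments": {"plan": [{"linear":[0.001,0.001,0.005],"delta_rot":[-0.4,-0.2,0],"fingers":0.0},{"linear":[0,0,0.007],"delta_rot":[0,0,0],"fingers":0.0},{"linear":[0,0,0.007],"delta_rot":[0,0,0],"fingers":0.0},{"linear":[0,0,0.004],"delta_rot":[0,0,0],"fingers":0.0},{"linear":[0,0,0.002],"delta_rot":[0,0,0],"fingers":0.0},{"linear":[0,0,0],"delta_rot":[0,0,0],"fingers":0.0}]}}

```text
clock: 35.73
position: [0.5537, -0.338, 0.1573]
ee_rot: [-0.001, 0.706, 0.709, -0.0]
contact_force: [0.4, -0.3, -3.3]
width: 0.0422
```

```bash
python3 - <<'E'
from h import *
show(); print(az()); plan([(.5556,-.3384,.1558,90,1)],.0)
E
```

```text
t 35.73 p [ 0.5537 -0.338   0.1573] x [-0.004  1.     0.002] z [-0.002  0.002 -1.   ] w 0.0422 F [ 0.4 -0.3 -3.3] q [-0.66  0.45  1.49  0.    1.21 -2.23]
90.24964693461607
0 [0, 2, 2] rz 0.2 tilt [-0.1 -0.1  0. ]
end [ 0.5557 -0.338   0.1553] 90.0 fing 0.0
```

Call:
{"name": "send_rows", "arguments": {"plan": [{"linear":[0,0,0.0015],"delta_rot":[0,0,0],"fingers":0.0},{"linear":[0,0,0.001],"delta_rot":[0,0,0],"fingers":0.0}]}}

```text
clock: 35.9
position: [0.5539, -0.338, 0.1558]
ee_rot: [-0.001, 0.706, 0.709, -0.0]
contact_force: [-1.2, 0.5, 5.4]
width: 0.0424
```

```bash
python3 - <<'E'
from h import *
show()
E
```

```text
t 35.9 p [ 0.5539 -0.338   0.1558] x [-0.004  1.     0.001] z [-0.002  0.001 -1.   ] w 0.0424 F [-1.2  0.5  5.4] q [-0.66  0.45  1.49  0.    1.2  -2.23]
```

Call:
{"name": "send_rows", "arguments": {"plan": [{"linear":[0,0,0],"delta_rot":[0,0,0],"fingers":0.048},{"linear":[0,0,0],"delta_rot":[0,0,0],"fingers":0.06},{"linear":[0,0,0],"delta_rot":[0,0,0],"fingers":0.085},{"linear":[0,0,0],"delta_rot":[0,0,0],"fingers":0.085},{"linear":[0,0,0],"delta_rot":[0,0,0],"fingers":0.085},{"linear":[0,0,-0.01],"delta_rot":[0,0,0],"fingers":0.085},{"linear":[0,0,-0.02],"delta_rot":[0,0,0],"fingers":0.085},{"linear":[0,0,-0.025],"delta_rot":[0,0,0],"fingers":0.085},{"linear":[0,0,-0.025],"delta_rot":[0,0,0],"fingers":0.085},{"linear":[0,0,-0.012],"delta_rot":[0,0,0],"fingers":0.085}]}}

```text
clock: 36.73
position: [0.554, -0.3386, 0.2537]
ee_rot: [-0.0, 0.706, 0.709, -0.0]
contact_force: [0.4, -0.2, -0.2]
width: 0.0853
```

Call:
{"name": "send_rows", "arguments": {"plan": [{"linear":[0.012,0,0],"delta_rot":[0,0,0],"fingers":0.085},{"linear":[0.022,0,-0.001],"delta_rot":[0,0,0],"fingers":0.085},{"linear":[0.028,0,-0.001],"delta_rot":[0,0,0],"fingers":0.085},{"linear":[0.03,0,-0.001],"delta_rot":[0,0,0],"fingers":0.085},{"linear":[0.03,0,-0.001],"delta_rot":[0,0,0],"fingers":0.085},{"linear":[0.03,0,-0.001],"delta_rot":[0,0,0],"fingers":0.085},{"linear":[0.03,0,-0.001],"delta_rot":[0,0,0],"fingers":0.085},{"linear":[0.03,0,-0.001],"delta_rot":[0,0,0],"fingers":0.085},{"linear":[0.03,0,-0.001],"delta_rot":[0,0,0],"fingers":0.085},{"linear":[0.03,0,-0.001],"delta_rot":[0,0,0],"fingers":0.085},{"linear":[0.025,0,0],"delta_rot":[0,0,0],"fingers":0.085},{"linear":[0.015,0,0],"delta_rot":[0,0,0],"fingers":0.085}]}}

```text
clock: 37.73
position: [0.5488, -0.009, 0.2635]
ee_rot: [0.001, 0.708, 0.706, 0.001]
contact_force: [1.3, -0.7, 0.2]
width: 0.0848
```

```bash
python3 - <<'E'
from h import *
show(); print(az()); plan([(.5605,.0035,.22,90,3)],.085)
shot("scene");shot("side")
print("placed",locate("holder2_mid","holder",(.555,-.338),.012))
print("hB",locate("holder3_mid","holder",(.5605,.0035)))
E
```

```text
t 37.73 p [ 0.5488 -0.009   0.2635] x [ 0.003  1.    -0.   ] z [ 0.003 -0.    -1.   ] w 0.0848 F [ 1.3 -0.7  0.2] q [-0.14  0.23  1.55  0.    1.36 -1.71]
89.81882677389387
0 [4, 4, 15] rz -0.1 tilt [0.2 0.  0. ]
1 [4, 4, 14] rz -0.0 
2 [5, 4, 15] rz -0.1 
end [0.5608 0.004  0.2195] 90.0 fing 0.085
placed [('scene', array([ 0.5498, -0.3379]), np.float64(0.9123)), ('side', array([ 0.5529, -0.3367]), np.float64(0.9533))]
hB [('scene', array([0.5571, 0.0016]), np.float64(0.9463)), ('side', array([0.5605, 0.0028]), np.float64(0.9417))]
```

Call:
{"name": "send_rows", "arguments": {"plan": [{"linear":[0.002,0.003,0.008],"delta_rot":[0.2,0,0],"fingers":0.085},{"linear":[0.004,0.004,0.015],"delta_rot":[0,0,0],"fingers":0.085},{"linear":[0.003,0.003,0.015],"delta_rot":[0,0,0],"fingers":0.085},{"linear":[0.001,0.001,0.015],"delta_rot":[0,0,0],"fingers":0.085},{"linear":[0,0,0.018],"delta_rot":[0,0,0],"fingers":0.085},{"linear":[0,0,0.018],"delta_rot":[0,0,0],"fingers":0.085},{"linear":[0,0,0.015],"delta_rot":[0,0,0],"fingers":0.085},{"linear":[0,0,0.006],"delta_rot":[0,0,0],"fingers":0.085},{"linear":[0,0,0],"delta_rot":[0,0,0],"fingers":0.085}]}}

```text
clock: 38.78
position: [0.564, -0.0124, 0.145]
ee_rot: [0.001, 0.715, 0.7, -0.001]
contact_force: [0.2, -0.4, -1.0]
width: 0.0848
```

```bash
python3 - <<'E'
from h import *
show(); print(az()); plan([(.5612,.0023,.142,90,1)],.085)
E
```

```text
t 38.78 p [ 0.564  -0.0124  0.145 ] x [ 0.021  1.    -0.004] z [-0.    -0.004 -1.   ] w 0.0848 F [ 0.2 -0.4 -1. ] q [-0.14  0.34  1.7  -0.    1.1  -1.69]
88.78307084311835
0 [15, -3, 3] rz -1.2 tilt [0.  0.2 0. ]
end [0.5613 0.0027 0.142 ] 90.0 fing 0.085
```

Call:
{"name": "send_rows", "arguments": {"plan": [{"linear":[0.006,-0.001,0],"delta_rot":[0,0,-0.6],"fingers":0.085},{"linear":[0.006,-0.001,0],"delta_rot":[0,0,-0.6],"fingers":0.085},{"linear":[0.003,0,0],"delta_rot":[0,0,0],"fingers":0.085},{"linear":[0,0,0],"delta_rot":[0,0,0],"fingers":0.085}]}}

```text
clock: 39.12
position: [0.5634, 0.0026, 0.1461]
ee_rot: [0.002, 0.708, 0.707, -0.001]
contact_force: [0.5, 0.7, 1.0]
width: 0.0851
```

```bash
python3 - <<'E'
from h import *
show(); print(az()); plan([(.5612,.0023,.142,90,1)],.085)
shot("side"); print(locate("holder3_mid","holder",(.5605,.0035)))
E
```

```text
t 39.12 p [0.5634 0.0026 0.1461] x [ 0.001  1.    -0.004] z [ 0.002 -0.004 -1.   ] w 0.0851 F [0.5 0.7 1. ] q [-0.12  0.34  1.7  -0.    1.1  -1.68]
89.93187657307011
0 [0, -2, 4] rz -0.1 tilt [0.1 0.2 0. ]
end [0.5614 0.0026 0.1421] 90.0 fing 0.085
[('scene', array([0.5571, 0.0016]), np.float64(0.9463)), ('side', array([0.5605, 0.0028]), np.float64(0.857))]
```

Centred, and the holder hasn't moved. Grip and lift.

Call:
{"name": "send_rows", "arguments": {"plan": [{"linear":[0,-0.002,0.003],"delta_rot":[0,0,0],"fingers":0.06},{"linear":[0,0,0],"delta_rot":[0,0,0],"fingers":0.052},{"linear":[0,0,0],"delta_rot":[0,0,0],"fingers":0.048},{"linear":[0,0,0],"delta_rot":[0,0,0],"fingers":0.03},{"linear":[0,0,0],"delta_rot":[0,0,0],"fingers":0.0},{"linear":[0,0,0],"delta_rot":[0,0,0],"fingers":0.0},{"linear":[0,0,0],"delta_rot":[0,0,0],"fingers":0.0},{"linear":[0,0,0],"delta_rot":[0,0,0],"fingers":0.0}], "force": 80}}

```text
clock: 39.93
position: [0.5618, 0.0018, 0.144]
ee_rot: [0.003, 0.708, 0.707, 0.0]
contact_force: [0.2, 0.7, 0.2]
width: 0.0424
```

Call:
{"name": "send_rows", "arguments": {"plan": [{"linear":[0,0,-0.008],"delta_rot":[0,0,0],"fingers":0.0},{"linear":[0,0,-0.015],"delta_rot":[0,0,0],"fingers":0.0},{"linear":[0,0,-0.02],"delta_rot":[0,0,0],"fingers":0.0},{"linear":[0,0,-0.022],"delta_rot":[0,0,0],"fingers":0.0},{"linear":[0,0,-0.018],"delta_rot":[0,0,0],"fingers":0.0},{"linear":[0,0,-0.006],"delta_rot":[0,0,0],"fingers":0.0}]}}

```text
clock: 40.43
position: [0.5555, 0.0027, 0.2297]
ee_rot: [-0.005, 0.708, 0.707, -0.007]
contact_force: [0.6, -0.0, -4.2]
width: 0.0421
```

```bash
python3 - <<'E'
from h import *
show(); print(az()); plan([(.444,-.3286,.225,90,18)],.0)
E
```

```text
t 40.43 p [0.5555 0.0027 0.2297] x [ 0.002  1.    -0.003] z [-0.017 -0.003 -1.   ] w 0.0421 F [ 0.6 -0.  -4.2] q [-0.12  0.27  1.58 -0.    1.31 -1.69]
89.90890694895171
0 [-18, -6, 0] rz -0.0 tilt [-0.9  0.1  0. ]
1 [-19, -6, 1] rz -0.0 
2 [-18, -6, 0] rz -0.0 
3 [-19, -7, 0] rz -0.0 
4 [-18, -6, 0] rz -0.0 
5 [-18, -6, 1] rz -0.0 
6 [-19, -6, 0] rz -0.0 
7 [-18, -6, 0] rz -0.0 
8 [-19, -6, 0] rz -0.0 
9 [-18, -7, 1] rz -0.1 
10 [-19, -6, 0] rz 0.0 
11 [-18, -6, 0] rz 0.0 
12 [-18, -6, 0] rz 0.0 
13 [-19, -6, 1] rz 0.0 
14 [-18, -7, 0] rz 0.0 
15 [-19, -6, 0] rz 0.0 
16 [-18, -6, 0] rz 0.0 
17 [-18, -6, 1] rz 0.0 
end [ 0.4442 -0.3282  0.2247] 90.0 fing 0.0
```

Call:
{"name": "send_rows", "arguments": {"plan": [{"linear":[-0.01,-0.003,0],"delta_rot":[-0.8,0,0],"fingers":0.0},{"linear":[-0.018,-0.006,-0.001],"delta_rot":[-0.1,0,0],"fingers":0.0},{"linear":[-0.019,-0.006,-0.001],"delta_rot":[-0.1,0,0],"fingers":0.0},{"linear":[-0.019,-0.006,-0.001],"delta_rot":[-0.1,0,0],"fingers":0.0},{"linear":[-0.019,-0.006,-0.001],"delta_rot":[-0.1,0,0],"fingers":0.0},{"linear":[-0.019,-0.006,-0.001],"delta_rot":[-0.1,0,0],"fingers":0.0},{"linear":[-0.019,-0.006,-0.001],"delta_rot":[-0.1,0,0],"fingers":0.0},{"linear":[-0.019,-0.006,-0.001],"delta_rot":[-0.1,0,0],"fingers":0.0},{"linear":[-0.019,-0.006,-0.001],"delta_rot":[-0.1,0,0],"fingers":0.0},{"linear":[-0.019,-0.006,-0.001],"delta_rot":[-0.1,0,0],"fingers":0.0},{"linear":[-0.019,-0.006,-0.001],"delta_rot":[-0.1,0,0],"fingers":0.0},{"linear":[-0.018,-0.006,-0.001],"delta_rot":[-0.1,0,0],"fingers":0.0}]}}

```text
clock: 41.43
position: [0.4705, -0.2222, 0.2265]
ee_rot: [-0.003, 0.705, 0.709, -0.0]
contact_force: [0.7, 0.3, -5.3]
width: 0.0427
```

```bash
python3 - <<'E'
from h import *
show(); print(az()); plan([(.444,-.3286,.21,90,7)],.0)
E
```

```text
t 41.43 p [ 0.4705 -0.2222  0.2265] x [-0.006  1.     0.004] z [-0.005  0.004 -1.   ] w 0.0427 F [ 0.7  0.3 -5.3] q [-0.58  0.22  1.66  0.    1.27 -2.15]
90.32822617906662
0 [-15, -4, 2] rz 0.0 tilt [-0.3 -0.2  0. ]
1 [-15, -4, 3] rz 0.1 
2 [-16, -4, 2] rz 0.0 
3 [-15, -3, 2] rz 0.1 
4 [-15, -4, 3] rz 0.0 
5 [-15, -4, 2] rz 0.1 
6 [-15, -4, 2] rz 0.0 
end [ 0.4438 -0.3283  0.2105] 90.0 fing 0.0
```

Call:
{"name": "send_rows", "arguments": {"plan": [{"linear":[-0.016,-0.004,0],"delta_rot":[-0.3,-0.2,0],"fingers":0.0},{"linear":[-0.016,-0.004,0.001],"delta_rot":[-0.1,0,0],"fingers":0.0},{"linear":[-0.016,-0.004,0.001],"delta_rot":[-0.1,0,0],"fingers":0.0},{"linear":[-0.016,-0.004,0.001],"delta_rot":[-0.1,0,0],"fingers":0.0},{"linear":[-0.016,-0.004,0.001],"delta_rot":[-0.1,0,0],"fingers":0.0},{"linear":[-0.014,-0.003,0.001],"delta_rot":[0,0,0],"fingers":0.0},{"linear":[-0.008,-0.001,0.001],"delta_rot":[0,0,0],"fingers":0.0},{"linear":[-0.002,0,0],"delta_rot":[0,0,0],"fingers":0.0},{"linear":[0,0,0],"delta_rot":[0,0,0],"fingers":0.0}]}}

```text
clock: 42.18
position: [0.431, -0.3338, 0.2067]
ee_rot: [-0.008, 0.708, 0.707, -0.001]
contact_force: [0.5, 0.3, -4.1]
width: 0.0426
```

```bash
python3 - <<'E'
from h import *
show(); print(az()); plan([(.444,-.3286,.157,90,8)],.0)
E
```

```text
t 42.18 p [ 0.431  -0.3338  0.2067] x [0.001 1.    0.01 ] z [-0.014  0.01  -1.   ] w 0.0426 F [ 0.5  0.3 -4.1] q [-0.79  0.27  1.64 -0.    1.25 -2.35]
89.91439838002871
0 [1, 2, 6] rz -0.0 tilt [-0.8 -0.6  0. ]
1 [0, 1, 6] rz -0.0 
2 [1, 2, 7] rz -0.0 
3 [1, 2, 6] rz -0.0 
4 [0, 1, 6] rz -0.1 
5 [1, 2, 6] rz 0.0 
6 [1, 1, 6] rz 0.0 
7 [0, 2, 7] rz 0.0 
end [ 0.444  -0.3289  0.1567] 90.0 fing 0.0
```

Call:
{"name": "send_rows", "arguments": {"plan": [{"linear":[0.002,0.004,0.004],"delta_rot":[-0.6,-0.4,0],"fingers":0.0},{"linear":[0.002,0.004,0.006],"delta_rot":[-0.2,-0.2,0],"fingers":0.0},{"linear":[0.001,0.003,0.007],"delta_rot":[0,0,0],"fingers":0.0},{"linear":[0,0.001,0.008],"delta_rot":[0,0,0],"fingers":0.0},{"linear":[0,0,0.008],"delta_rot":[0,0,0],"fingers":0.0},{"linear":[0,0,0.005],"delta_rot":[0,0,0],"fingers":0.0},{"linear":[0,0,0.002],"delta_rot":[0,0,0],"fingers":0.0},{"linear":[0,0,0],"delta_rot":[0,0,0],"fingers":0.0}]}}

```text
clock: 42.85
position: [0.4443, -0.3226, 0.1606]
ee_rot: [-0.002, 0.706, 0.708, 0.001]
contact_force: [-0.3, 0.6, -5.7]
width: 0.0425
```

```bash
python3 - <<'E'
from h import *
show(); print(az()); plan([(.444,-.3286,.156,90,2)],.0)
E
```

```text
t 42.85 p [ 0.4443 -0.3226  0.1606] x [-0.003  1.     0.004] z [-0.001  0.004 -1.   ] w 0.0425 F [-0.3  0.6 -5.7] q [-0.76  0.31  1.71  0.    1.13 -2.33]
90.18378775898874
0 [-3, 0, 2] rz 0.1 tilt [-0.  -0.2  0. ]
1 [-3, 0, 3] rz 0.1 
end [ 0.4443 -0.3286  0.1556] 90.0 fing 0.0
```

Call:
{"name": "send_rows", "arguments": {"plan": [{"linear":[0,0,0.002],"delta_rot":[0,-0.2,0],"fingers":0.0},{"linear":[0,0,0.0015],"delta_rot":[0,0,0],"fingers":0.0},{"linear":[0,0,0.001],"delta_rot":[0,0,0],"fingers":0.0},{"linear":[0,0,0.001],"delta_rot":[0,0,0],"fingers":0.0}]}}

```text
clock: 43.18
position: [0.4447, -0.323, 0.156]
ee_rot: [0.0, 0.706, 0.708, -0.0]
contact_force: [-2.4, 2.6, 7.2]
width: 0.0424
```

```bash
python3 - <<'E'
from h import *
show()
E
```

```text
t 43.18 p [ 0.4447 -0.323   0.156 ] x [-0.003  1.    -0.001] z [ 0.001 -0.001 -1.   ] w 0.0424 F [-2.4  2.6  7.2] q [-0.75  0.31  1.72 -0.    1.11 -2.33]
```

Call:
{"name": "send_rows", "arguments": {"plan": [{"linear":[0,0,-0.0005],"delta_rot":[0,0,0],"fingers":0.048},{"linear":[0,0,0],"delta_rot":[0,0,0],"fingers":0.06},{"linear":[0,0,0],"delta_rot":[0,0,0],"fingers":0.085},{"linear":[0,0,0],"delta_rot":[0,0,0],"fingers":0.085},{"linear":[0,0,0],"delta_rot":[0,0,0],"fingers":0.085},{"linear":[0,0,-0.01],"delta_rot":[0,0,0],"fingers":0.085},{"linear":[0,0,-0.02],"delta_rot":[0,0,0],"fingers":0.085},{"linear":[0,0,-0.025],"delta_rot":[0,0,0],"fingers":0.085},{"linear":[0,0,-0.025],"delta_rot":[0,0,0],"fingers":0.085},{"linear":[0,0,-0.012],"delta_rot":[0,0,0],"fingers":0.085}]}}

```text
clock: 44.02
position: [0.4449, -0.324, 0.2553]
ee_rot: [0.002, 0.706, 0.708, -0.0]
contact_force: [-0.1, -0.1, 0.1]
width: 0.085
```

Call:
{"name": "send_rows", "arguments": {"plan": [{"linear":[0.012,0.004,0],"delta_rot":[0,0,0],"fingers":0.085},{"linear":[0.022,0.007,-0.001],"delta_rot":[0,0,0],"fingers":0.085},{"linear":[0.026,0.008,-0.001],"delta_rot":[0,0,0],"fingers":0.085},{"linear":[0.026,0.008,-0.001],"delta_rot":[0,0,0],"fingers":0.085},{"linear":[0.026,0.008,-0.001],"delta_rot":[0,0,0],"fingers":0.085},{"linear":[0.026,0.008,-0.001],"delta_rot":[0,0,0],"fingers":0.085},{"linear":[0.026,0.008,-0.001],"delta_rot":[0,0,0],"fingers":0.085},{"linear":[0.026,0.008,-0.001],"delta_rot":[0,0,0],"fingers":0.085},{"linear":[0.026,0.008,-0.001],"delta_rot":[0,0,0],"fingers":0.085},{"linear":[0.026,0.008,-0.001],"delta_rot":[0,0,0],"fingers":0.085},{"linear":[0.026,0.008,-0.001],"delta_rot":[0,0,0],"fingers":0.085},{"linear":[0.026,0.008,-0.001],"delta_rot":[0,0,0],"fingers":0.085}]}}

```text
clock: 45.02
position: [0.5371, -0.0133, 0.2669]
ee_rot: [0.004, 0.71, 0.705, 0.0]
contact_force: [1.0, -0.6, -0.8]
width: 0.085
```

```bash
python3 - <<'E'
from h import *
show(); print(az()); plan([(.580,.109,.24,90,7)],.085)
E
```

```text
t 45.02 p [ 0.5371 -0.0133  0.2669] x [ 0.007  1.    -0.006] z [ 0.006 -0.006 -1.   ] w 0.085 F [ 1.  -0.6 -0.8] q [-0.15  0.21  1.57 -0.    1.36 -1.71]
89.6050752822314
0 [18, 6, 4] rz -0.1 tilt [0.3 0.3 0. ]
1 [17, 6, 4] rz -0.0 
2 [17, 6, 4] rz -0.1 
3 [18, 6, 3] rz -0.0 
4 [17, 6, 4] rz -0.1 
5 [18, 6, 4] rz -0.0 
6 [17, 6, 4] rz -0.1 
end [0.5796 0.1086 0.2399] 90.0 fing 0.085
```

Call:
{"name": "send_rows", "arguments": {"plan": [{"linear":[0.018,0.006,0.002],"delta_rot":[0.3,0.3,0],"fingers":0.085},{"linear":[0.017,0.006,0.003],"delta_rot":[0,0,0],"fingers":0.085},{"linear":[0.017,0.006,0.003],"delta_rot":[0,0,0],"fingers":0.085},{"linear":[0.017,0.006,0.003],"delta_rot":[0,0,0],"fingers":0.085},{"linear":[0.017,0.006,0.003],"delta_rot":[0,0,0],"fingers":0.085},{"linear":[0.017,0.006,0.003],"delta_rot":[0,0,0],"fingers":0.085},{"linear":[0.01,0.003,0.002],"delta_rot":[0,0,0],"fingers":0.085},{"linear":[0.003,0.001,0],"delta_rot":[0,0,0],"fingers":0.085},{"linear":[0,0,0],"delta_rot":[0,0,0],"fingers":0.085}]}}

```text
clock: 45.77
position: [0.5733, 0.1232, 0.2434]
ee_rot: [-0.005, 0.706, 0.709, -0.001]
contact_force: [-0.4, -0.5, 0.2]
width: 0.0849
```

```bash
python3 - <<'E'
from h import *
show(); print(az()); plan([(.580,.109,.142,90,6)],.085)
shot("side"); shot("scene"); print(locate("holder1_mid","holder",(.579,.109)))
print(locate("stake_mid","stake",(.708,.037),rad=25))
E
```

```text
t 45.77 p [0.5733 0.1232 0.2434] x [-0.004  1.     0.006] z [-0.008  0.006 -1.   ] w 0.0849 F [-0.4 -0.5  0.2] q [ 0.09  0.3   1.5   0.01  1.35 -1.49]
90.22894714962013
0 [-2, 1, 17] rz 0.0 tilt [-0.4 -0.4  0. ]
1 [-3, 1, 17] rz 0.1 
2 [-2, 1, 17] rz 0.0 
3 [-3, 1, 17] rz 0.1 
4 [-2, 2, 16] rz -0.0 
5 [-2, 1, 17] rz 0.0 
end [0.5803 0.1093 0.1424] 90.0 fing 0.085
[('scene', array([0.5771, 0.1081]), np.float64(0.9373)), ('side', array([0.5798, 0.1102]), np.float64(0.9147))]
[('scene', array([0.7044, 0.0331]), np.float64(0.9139)), ('side', array([0.7096, 0.0366]), np.float64(0.9042))]
```

Call:
{"name": "send_rows", "arguments": {"plan": [{"linear":[-0.005,0.002,0.003],"delta_rot":[-0.4,-0.4,0],"fingers":0.085},{"linear":[-0.006,0.003,0.006],"delta_rot":[0,0,0],"fingers":0.085},{"linear":[-0.002,0.001,0.006],"delta_rot":[0,0,0],"fingers":0.085},{"linear":[0,0,0.006],"delta_rot":[0,0,0],"fingers":0.085},{"linear":[0,0,0.002],"delta_rot":[0,0,0],"fingers":0.085},{"linear":[0,0,0],"delta_rot":[0,0,0],"fingers":0.085}]}}

```text
clock: 46.57
position: [0.5803, 0.1039, 0.219]
ee_rot: [0.002, 0.708, 0.706, -0.0]
contact_force: [0.5, 0.7, 0.7]
width: 0.085
```

```bash
python3 - <<'E'
from h import *
show(); print(az()); plan([(.5807,.1093,.142,90,5)],.085)
E
```

```text
t 46.57 p [0.5803 0.1039 0.219 ] x [ 0.003  1.    -0.003] z [ 0.002 -0.003 -1.   ] w 0.085 F [0.5 0.7 0.7] q [ 0.06  0.32  1.54 -0.    1.28 -1.51]
89.83663668482949
0 [1, 0, 15] rz -0.0 tilt [0.1 0.2 0. ]
1 [1, 0, 16] rz -0.1 
2 [1, 0, 15] rz 0.0 
3 [1, 0, 16] rz -0.0 
4 [1, 0, 15] rz -0.1 
end [0.5803 0.1089 0.142 ] 90.0 fing 0.085
```

Call:
{"name": "send_rows", "arguments": {"plan": [{"linear":[0.004,0,0.008],"delta_rot":[0,0,0],"fingers":0.085},{"linear":[0.001,0,0.015],"delta_rot":[0,0,0],"fingers":0.085},{"linear":[0,0,0.018],"delta_rot":[0,0,0],"fingers":0.085},{"linear":[0,0,0.018],"delta_rot":[0,0,0],"fingers":0.085},{"linear":[0,0,0.01],"delta_rot":[0,0,0],"fingers":0.085},{"linear":[0,0,0.003],"delta_rot":[0,0,0],"fingers":0.085},{"linear":[0,0,0],"delta_rot":[0,0,0],"fingers":0.085}]}}

```text
clock: 47.15
position: [0.5806, 0.1114, 0.1421]
ee_rot: [0.001, 0.708, 0.706, 0.001]
contact_force: [-0.2, -0.2, -0.1]
width: 0.0849
```

```bash
python3 - <<'E'
from h import *
show(); print(az()); plan([(.5807,.1093,.142,90,1)],.085)
E
```

```text
t 47.15 p [0.5806 0.1114 0.1421] x [ 0.002  1.    -0.001] z [ 0.003 -0.001 -1.   ] w 0.0849 F [-0.2 -0.2 -0.1] q [ 0.07  0.38  1.64 -0.    1.11 -1.5 ]
89.86898031505373
0 [-2, 0, 0] rz -0.1 tilt [0.2 0.1 0. ]
end [0.5806 0.1094 0.1421] 90.0 fing 0.085
```

Call:
{"name": "send_rows", "arguments": {"plan": [{"linear":[-0.002,0,0],"delta_rot":[0,0,0],"fingers":0.06},{"linear":[0,0,0],"delta_rot":[0,0,0],"fingers":0.052},{"linear":[0,0,0],"delta_rot":[0,0,0],"fingers":0.048},{"linear":[0,0,0],"delta_rot":[0,0,0],"fingers":0.03},{"linear":[0,0,0],"delta_rot":[0,0,0],"fingers":0.0},{"linear":[0,0,0],"delta_rot":[0,0,0],"fingers":0.0},{"linear":[0,0,0],"delta_rot":[0,0,0],"fingers":0.0},{"linear":[0,0,0],"delta_rot":[0,0,0],"fingers":0.0}], "force": 80}}

```text
clock: 47.82
position: [0.5814, 0.1096, 0.1437]
ee_rot: [0.002, 0.708, 0.706, 0.002]
contact_force: [1.0, 0.8, -1.2]
width: 0.0424
```

Call:
{"name": "send_rows", "arguments": {"plan": [{"linear":[0,0,-0.008],"delta_rot":[0,0,0],"fingers":0.0},{"linear":[0,0,-0.015],"delta_rot":[0,0,0],"fingers":0.0},{"linear":[0,0,-0.02],"delta_rot":[0,0,0],"fingers":0.0},{"linear":[0,0,-0.022],"delta_rot":[0,0,0],"fingers":0.0},{"linear":[0,0,-0.018],"delta_rot":[0,0,0],"fingers":0.0},{"linear":[0,0,-0.006],"delta_rot":[-0.6,0,0],"fingers":0.0}]}}

```text
clock: 48.32
position: [0.5776, 0.1097, 0.2328]
ee_rot: [0.002, 0.708, 0.706, 0.001]
contact_force: [-0.1, -0.1, -4.4]
width: 0.042
```

```bash
python3 - <<'E'
from h import *
show(); print(az()); plan([(.4538,-.217,.225,90,18)],.0)
E
```

```text
t 48.32 p [0.5776 0.1097 0.2328] x [ 0.002  1.    -0.001] z [ 0.004 -0.001 -1.   ] w 0.042 F [-0.1 -0.1 -4.4] q [ 0.07  0.31  1.52 -0.    1.31 -1.5 ]
89.88154313595037
0 [-18, -7, 0] rz -0.0 tilt [0.2 0.1 0. ]
1 [-18, -7, 1] rz -0.0 
2 [-18, -7, 0] rz -0.0 
3 [-19, -6, 1] rz -0.0 
4 [-18, -7, 0] rz -0.0 
5 [-18, -7, 1] rz -0.0 
6 [-18, -7, 0] rz -0.0 
7 [-18, -7, 0] rz -0.1 
8 [-18, -7, 1] rz 0.0 
9 [-19, -6, 0] rz 0.0 
10 [-18, -7, 1] rz 0.0 
11 [-18, -7, 0] rz 0.0 
12 [-18, -7, 1] rz 0.0 
13 [-18, -7, 0] rz 0.0 
14 [-18, -7, 0] rz 0.0 
15 [-18, -7, 1] rz -0.0 
16 [-19, -7, 0] rz -0.0 
17 [-18, -6, 1] rz -0.0 
end [ 0.4543 -0.2172  0.2248] 90.0 fing 0.0
```

Call:
{"name": "send_rows", "arguments": {"plan": [{"linear":[-0.01,-0.003,0],"delta_rot":[0,0,0],"fingers":0.0},{"linear":[-0.018,-0.006,-0.001],"delta_rot":[-0.1,0,0],"fingers":0.0},{"linear":[-0.019,-0.006,-0.001],"delta_rot":[-0.1,0,0],"fingers":0.0},{"linear":[-0.019,-0.006,-0.001],"delta_rot":[-0.1,0,0],"fingers":0.0},{"linear":[-0.019,-0.006,-0.001],"delta_rot":[-0.1,0,0],"fingers":0.0},{"linear":[-0.019,-0.006,-0.001],"delta_rot":[-0.1,0,0],"fingers":0.0},{"linear":[-0.019,-0.006,-0.001],"delta_rot":[-0.1,0,0],"fingers":0.0},{"linear":[-0.019,-0.006,-0.001],"delta_rot":[-0.1,0,0],"fingers":0.0},{"linear":[-0.019,-0.006,-0.001],"delta_rot":[-0.1,0,0],"fingers":0.0},{"linear":[-0.019,-0.006,-0.001],"delta_rot":[-0.1,0,0],"fingers":0.0},{"linear":[-0.019,-0.006,-0.001],"delta_rot":[-0.1,0,0],"fingers":0.0},{"linear":[-0.018,-0.006,-0.001],"delta_rot":[-0.1,0,0],"fingers":0.0}]}}

```text
clock: 49.32
position: [0.4936, -0.1175, 0.233]
ee_rot: [0.002, 0.705, 0.709, 0.002]
contact_force: [-1.0, -0.4, -4.8]
width: 0.0428
```

```bash
python3 - <<'E'
from h import *
show(); print(az()); plan([(.4538,-.217,.21,90,7)],.0)
E
```

```text
t 49.32 p [ 0.4936 -0.1175  0.233 ] x [-0.005  1.     0.   ] z [ 0.005  0.    -1.   ] w 0.0428 F [-1.  -0.4 -4.8] q [-0.37  0.19  1.69  0.    1.26 -1.95]
90.30703918187432
0 [-14, -6, 3] rz 0.0 tilt [ 0.3 -0.   0. ]
1 [-14, -6, 4] rz 0.1 
2 [-15, -5, 3] rz 0.0 
3 [-14, -6, 3] rz 0.1 
4 [-14, -6, 3] rz 0.0 
5 [-14, -5, 4] rz 0.1 
6 [-14, -6, 3] rz 0.0 
end [ 0.4539 -0.2167  0.21  ] 90.0 fing 0.0
```

Call:
{"name": "send_rows", "arguments": {"plan": [{"linear":[-0.015,-0.005,0.001],"delta_rot":[0.2,0,0],"fingers":0.0},{"linear":[-0.015,-0.005,0.002],"delta_rot":[0,0,0],"fingers":0.0},{"linear":[-0.015,-0.004,0.002],"delta_rot":[0,0,0],"fingers":0.0},{"linear":[-0.015,-0.004,0.002],"delta_rot":[0,0,0],"fingers":0.0},{"linear":[-0.014,-0.004,0.002],"delta_rot":[0,0,0],"fingers":0.0},{"linear":[-0.01,-0.002,0.001],"delta_rot":[0,0,0],"fingers":0.0},{"linear":[-0.004,0,0],"delta_rot":[0,0,0],"fingers":0.0},{"linear":[0,0,0],"delta_rot":[0,0,0],"fingers":0.0}]}}

```text
clock: 49.98
position: [0.4564, -0.2143, 0.2142]
ee_rot: [-0.007, 0.708, 0.707, -0.004]
contact_force: [1.0, 0.7, -3.4]
width: 0.0423
```

```bash
python3 - <<'E'
from h import *
show(); print(az()); plan([(.4538,-.217,.157,90,8)],.0)
E
```

```text
t 49.98 p [ 0.4564 -0.2143  0.2142] x [0.001 1.    0.003] z [-0.016  0.003 -1.   ] w 0.0423 F [ 1.   0.7 -3.4] q [-0.57  0.21  1.71 -0.01  1.24 -2.14]
89.93007876672117
0 [0, 0, 7] rz -0.0 tilt [-0.9 -0.2  0. ]
1 [-1, -1, 7] rz -0.0 
2 [0, 0, 7] rz -0.0 
3 [0, 0, 8] rz -0.0 
4 [-1, -1, 7] rz -0.0 
5 [0, 0, 7] rz -0.1 
6 [0, 0, 7] rz 0.0 
7 [-1, -1, 7] rz 0.0 
end [ 0.4534 -0.2173  0.1572] 90.0 fing 0.0
```

Call:
{"name": "send_rows", "arguments": {"plan": [{"linear":[0,0,0.005],"delta_rot":[-0.6,-0.2,0],"fingers":0.0},{"linear":[0,0,0.008],"delta_rot":[-0.3,0,0],"fingers":0.0},{"linear":[0,0,0.01],"delta_rot":[0,0,0],"fingers":0.0},{"linear":[0,0,0.01],"delta_rot":[0,0,0],"fingers":0.0},{"linear":[0,0,0.008],"delta_rot":[0,0,0],"fingers":0.0},{"linear":[0,0,0.005],"delta_rot":[0,0,0],"fingers":0.0},{"linear":[0,0,0.003],"delta_rot":[0,0,0],"fingers":0.0},{"linear":[0,0,0],"delta_rot":[0,0,0],"fingers":0.0}]}}

```text
clock: 50.65
position: [0.4563, -0.2103, 0.1611]
ee_rot: [-0.002, 0.707, 0.707, 0.001]
contact_force: [-0.4, 0.1, -4.6]
width: 0.0426
```

```bash
python3 - <<'E'
from h import *
show(); print(az()); plan([(.4538,-.217,.156,90,2)],.0)
E
```

```text
t 50.65 p [ 0.4563 -0.2103  0.1611] x [-0.001  1.     0.004] z [-0.     0.004 -1.   ] w 0.0426 F [-0.4  0.1 -4.6] q [-0.57  0.24  1.8   0.    1.1  -2.15]
90.0437634150592
0 [-3, -1, 3] rz 0.0 tilt [-0.  -0.2  0. ]
1 [-4, -1, 2] rz 0.0 
end [ 0.4543 -0.2173  0.1561] 90.0 fing 0.0
```

Call:
{"name": "send_rows", "arguments": {"plan": [{"linear":[0,0,0.002],"delta_rot":[0,-0.2,0],"fingers":0.0},{"linear":[0,0,0.0015],"delta_rot":[0,0,0],"fingers":0.0},{"linear":[0,0,0.001],"delta_rot":[0,0,0],"fingers":0.0},{"linear":[0,0,0.001],"delta_rot":[0,0,0],"fingers":0.0}]}}

```text
clock: 50.98
position: [0.4573, -0.2105, 0.156]
ee_rot: [0.001, 0.707, 0.708, 0.0]
contact_force: [0.1, 0.1, -5.0]
width: 0.0423
```

```bash
python3 - <<'E'
from h import *
show()
E
```

```text
t 50.98 p [ 0.4573 -0.2105  0.156 ] x [-0.001  1.    -0.001] z [ 0.001 -0.001 -1.   ] w 0.0423 F [ 0.1  0.1 -5. ] q [-0.57  0.25  1.81 -0.    1.08 -2.14]
```

Call:
{"name": "send_rows", "arguments": {"plan": [{"linear":[0,0,0.001],"delta_rot":[0,0,0],"fingers":0.0},{"linear":[0,0,0.001],"delta_rot":[0,0,0],"fingers":0.0}]}}

```text
clock: 51.15
position: [0.4578, -0.2106, 0.1556]
ee_rot: [0.002, 0.707, 0.708, 0.0]
contact_force: [-1.4, 0.8, 6.5]
width: 0.0425
```

```bash
python3 - <<'E'
from h import *
show()
E
```

```text
t 51.15 p [ 0.4578 -0.2106  0.1556] x [-0.001  1.    -0.001] z [ 0.003 -0.001 -1.   ] w 0.0425 F [-1.4  0.8  6.5] q [-0.57  0.25  1.81  0.    1.08 -2.14]
```

Call:
{"name": "send_rows", "arguments": {"plan": [{"linear":[0,0,-0.0005],"delta_rot":[0,0,0],"fingers":0.048},{"linear":[0,0,0],"delta_rot":[0,0,0],"fingers":0.06},{"linear":[0,0,0],"delta_rot":[0,0,0],"fingers":0.085},{"linear":[0,0,0],"delta_rot":[0,0,0],"fingers":0.085},{"linear":[0,0,0],"delta_rot":[0,0,0],"fingers":0.085},{"linear":[0,0,-0.01],"delta_rot":[0,0,0],"fingers":0.085},{"linear":[0,0,-0.02],"delta_rot":[0,0,0],"fingers":0.085},{"linear":[0,0,-0.025],"delta_rot":[0,0,0],"fingers":0.085},{"linear":[0,0,-0.025],"delta_rot":[0,0,0],"fingers":0.085},{"linear":[0,0,-0.012],"delta_rot":[0,0,0],"fingers":0.085}]}}

```text
clock: 51.98
position: [0.4574, -0.2109, 0.253]
ee_rot: [0.002, 0.707, 0.707, 0.0]
contact_force: [1.4, -0.1, -0.2]
width: 0.085
```

```bash
python3 - <<'E'
from h import *
show(); print(az())
a=shot("scene"); b=shot("side")
for t,x in(("holder2_mid",(.5535,-.338)),("holder3_mid",(.4447,-.323)),("holder1_mid",(.4578,-.2106))): print(t,locate(t,"holder",x,.012))
print("stake",locate("stake_mid","stake",(.709,.037),rad=30))
o=np.hstack([a,b]); cv2.imwrite("pics/m.png",cv2.resize(o,(800,300),interpolation=cv2.INTER_AREA)[:,:,::-1])
plan([(.709,.037,.24,90,14)],.085)
E
```

```text
t 51.98 p [ 0.4574 -0.2109  0.253 ] x [-0.001  1.    -0.002] z [ 0.003 -0.002 -1.   ] w 0.085 F [ 1.4 -0.1 -0.2] q [-0.57  0.17  1.66 -0.    1.31 -2.14]
90.04541066207995
holder2_mid [('scene', array([ 0.5501, -0.3372]), np.float64(0.9481)), ('side', array([ 0.5532, -0.3365]), np.float64(0.9548))]
holder3_mid [('scene', array([ 0.4406, -0.3218]), np.float64(0.8971)), ('side', array([ 0.4429, -0.3221]), np.float64(0.9617))]
holder1_mid [('side', array([ 0.456 , -0.2109]), np.float64(0.9185))]
stake [('scene', array([0.7061, 0.0346]), np.float64(0.9481)), ('side', array([0.7182, 0.0355]), np.float64(0.2341))]
0 [18, 18, 1] rz 0.0 tilt [-0.2 -0.1  0. ]
1 [17, 18, 0] rz 0.0 
2 [18, 18, 1] rz 0.0 
3 [18, 18, 0] rz 0.0 
4 [17, 18, 1] rz 0.0 
5 [18, 19, 1] rz 0.0 
6 [17, 18, 0] rz 0.0 
7 [18, 18, 1] rz 0.0 
8 [18, 18, 0] rz 0.0 
9 [17, 18, 1] rz 0.0 
10 [18, 18, 1] rz 0.0 
11 [18, 18, 0] rz 0.0 
12 [17, 18, 1] rz 0.0 
13 [18, 18, 0] rz 0.0 
end [0.7088 0.0372 0.2405] 90.0 fing 0.085
```

View pics/m.png

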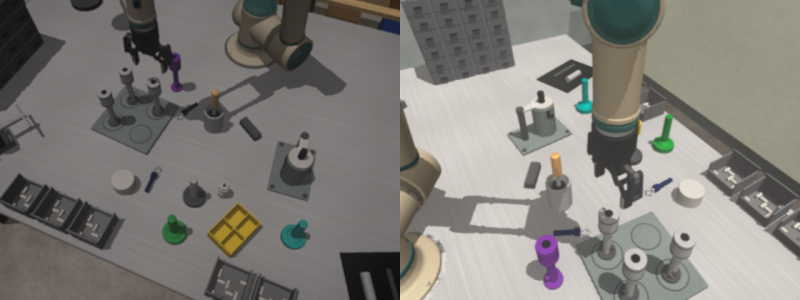

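The picture shows three holders standing on the plate, the brush in its pot, the cover shut, and the stake still in place at (193,193) in the scene half. The stake is next.

Call:
{"name": "send_rows", "arguments": {"plan": [{"linear":[0.01,0.01,0],"delta_rot":[0,0,0],"fingers":0.085},{"linear":[0.018,0.018,0],"delta_rot":[0,0,0],"fingers":0.085},{"linear":[0.02,0.02,0],"delta_rot":[0,0,0],"fingers":0.085},{"linear":[0.02,0.02,0],"delta_rot":[0,0,0],"fingers":0.085},{"linear":[0.02,0.02,0],"delta_rot":[0,0,0],"fingers":0.085},{"linear":[0.02,0.02,0],"delta_rot":[0,0,0],"fingers":0.085},{"linear":[0.02,0.02,0],"delta_rot":[0,0,0],"fingers":0.085},{"linear":[0.02,0.02,0],"delta_rot":[0,0,0],"fingers":0.085},{"linear":[0.02,0.02,0],"delta_rot":[0,0,0],"fingers":0.085},{"linear":[0.02,0.02,0],"delta_rot":[0,0,0],"fingers":0.085},{"linear":[0.015,0.016,0],"delta_rot":[0,0,0],"fingers":0.085},{"linear":[0.01,0.01,0],"delta_rot":[0,0,0],"fingers":0.085}]}}

```text
clock: 53.48
position: [0.676, 0.0105, 0.2381]
ee_rot: [-0.007, 0.709, 0.705, -0.005]
contact_force: [0.7, -0.2, 0.5]
width: 0.0853
```

```bash
python3 - <<'E'
from h import *
show(); print(az())
shot("scene");shot("side")
print("stake",locate("stake_mid","stake",(.709,.037),rad=30))
plan([(.709,.037,.2,90,4)],.085)
E
```

```text
t 53.48 p [0.676  0.0105 0.2381] x [0.006 1.    0.003] z [-0.017  0.003 -1.   ] w 0.0853 F [ 0.7 -0.2  0.5] q [-0.09  0.45  1.28  0.    1.43 -1.65]
89.65175889505672
stake [('scene', array([0.705, 0.034]), np.float64(0.9412)), ('side', array([0.7113, 0.0389]), np.float64(0.867))]
0 [7, 9, 10] rz -0.1 tilt [-1.1 -0.1  0. ]
1 [7, 8, 9] rz -0.1 
2 [8, 9, 10] rz -0.1 
3 [7, 9, 9] rz -0.1 
end [0.7091 0.0373 0.2003] 90.0 fing 0.085
```

Call:
{"name": "send_rows", "arguments": {"plan": [{"linear":[0.007,0.008,0.003],"delta_rot":[-1,0,0],"fingers":0.085},{"linear":[0.007,0.009,0.006],"delta_rot":[0,0,0],"fingers":0.085},{"linear":[0.007,0.009,0.008],"delta_rot":[0,0,0],"fingers":0.085},{"linear":[0.005,0.006,0.008],"delta_rot":[0,0,0],"fingers":0.085},{"linear":[0.001,0.002,0.006],"delta_rot":[0,0,0],"fingers":0.085},{"linear":[0,0,0.003],"delta_rot":[0,0,0],"fingers":0.085},{"linear":[0,0,0],"delta_rot":[0,0,0],"fingers":0.085}]}}

```text
clock: 54.27
position: [0.709, 0.0344, 0.2001]
ee_rot: [-0.001, 0.711, 0.703, -0.001]
contact_force: [-0.2, -1.1, -0.2]
width: 0.0853
```

```bash
python3 - <<'E'
from h import *
show(); print(az())
plan([(.710,.037,.106,90,6)],.085)
E
```

```text
t 54.27 p [0.709  0.0344 0.2001] x [0.011 1.    0.001] z [-0.002  0.001 -1.   ] w 0.0853 F [-0.2 -1.1 -0.2] q [-0.05  0.51  1.27  0.    1.36 -1.61]
89.36318972152284
0 [0, 0, 16] rz -0.1 tilt [-0.1 -0.   0. ]
1 [1, 0, 15] rz -0.1 
2 [0, 0, 16] rz -0.1 
3 [1, 1, 16] rz -0.1 
4 [0, 0, 15] rz -0.1 
5 [1, 0, 16] rz -0.1 
end [0.71   0.0374 0.1061] 90.0 fing 0.085
```

Call:
{"name": "send_rows", "arguments": {"plan": [{"linear":[0.002,0.001,0.008],"delta_rot":[0,0,-0.5],"fingers":0.085},{"linear":[0.001,0,0.016],"delta_rot":[0,0,0],"fingers":0.08},{"linear":[0,0,0.018],"delta_rot":[0,0,0],"fingers":0.07},{"linear":[0,0,0.018],"delta_rot":[0,0,0],"fingers":0.07},{"linear":[0,0,0.018],"delta_rot":[0,0,0],"fingers":0.07},{"linear":[0,0,0.01],"delta_rot":[0,0,0],"fingers":0.07},{"linear":[0,0,0.003],"delta_rot":[0,0,0],"fingers":0.07},{"linear":[0,0,0],"delta_rot":[0,0,0],"fingers":0.07}]}}

```text
clock: 54.93
position: [0.7097, 0.0366, 0.1048]
ee_rot: [-0.0, 0.707, 0.707, -0.0]
contact_force: [0.8, -0.0, 0.4]
width: 0.0706
```

```bash
python3 - <<'E'
from h import *
show(); print(az())
plan([(.710,.037,.106,90,1)],.085)
E
```

```text
t 54.93 p [0.7097 0.0366 0.1048] x [ 0.001  1.    -0.   ] z [-0. -0. -1.] w 0.0706 F [ 0.8 -0.   0.4] q [-0.05  0.58  1.4  -0.    1.17 -1.62]
89.95047602646015
0 [0, 0, -1] rz -0.0 tilt [-0.  0.  0.]
end [0.7097 0.0366 0.1058] 90.0 fing 0.085
```

Call:
{"name": "send_rows", "arguments": {"plan": [{"linear":[0,0,0],"delta_rot":[0,0,0],"fingers":0.04},{"linear":[0,0,0],"delta_rot":[0,0,0],"fingers":0.028},{"linear":[0,0,0],"delta_rot":[0,0,0],"fingers":0.015},{"linear":[0,0,0],"delta_rot":[0,0,0],"fingers":0.0},{"linear":[0,0,0],"delta_rot":[0,0,0],"fingers":0.0},{"linear":[0,0,0],"delta_rot":[0,0,0],"fingers":0.0},{"linear":[0,0,0],"delta_rot":[0,0,0],"fingers":0.0},{"linear":[0,0,0],"delta_rot":[0,0,0],"fingers":0.0}], "force": 80}}

```text
clock: 55.6
position: [0.711, 0.036, 0.1076]
ee_rot: [0.002, 0.707, 0.707, 0.001]
contact_force: [-0.9, -0.5, -2.3]
width: 0.0222
```

Call:
{"name": "send_rows", "arguments": {"plan": [{"linear":[0,0,-0.008],"delta_rot":[0,0,0],"fingers":0.0},{"linear":[0,0,-0.015],"delta_rot":[0,0,0],"fingers":0.0},{"linear":[0,0,-0.02],"delta_rot":[0,0,0],"fingers":0.0},{"linear":[0,0,-0.022],"delta_rot":[0,0,0],"fingers":0.0},{"linear":[0,0,-0.018],"delta_rot":[0,0,0],"fingers":0.0},{"linear":[0,0,-0.006],"delta_rot":[-0.5,0,0],"fingers":0.0}]}}

```text
clock: 56.1
position: [0.7071, 0.0367, 0.1949]
ee_rot: [-0.001, 0.707, 0.707, -0.0]
contact_force: [0.9, -0.3, -4.9]
width: 0.0225
```

```bash
python3 - <<'E'
from h import *
show(); print(az())
plan([(.5654,-.2268,.185,90,16)],.085)
E
```

```text
t 56.1 p [0.7071 0.0367 0.1949] x [0.001 1.    0.   ] z [-0.002  0.    -1.   ] w 0.0225 F [ 0.9 -0.3 -4.9] q [-0.05  0.51  1.28  0.    1.35 -1.62]
89.96591767765747
0 [-16, -9, 1] rz -0.0 tilt [-0.1 -0.   0. ]
1 [-17, -9, 0] rz -0.0 
2 [-16, -9, 1] rz -0.0 
3 [-17, -8, 0] rz -0.0 
4 [-16, -9, 1] rz -0.0 
5 [-17, -9, 1] rz -0.0 
6 [-16, -9, 0] rz -0.0 
7 [-17, -9, 1] rz -0.0 
8 [-16, -9, 1] rz -0.0 
9 [-17, -8, 0] rz -0.0 
10 [-16, -9, 1] rz -0.0 
11 [-17, -9, 0] rz -0.0 
12 [-16, -9, 1] rz -0.0 
13 [-17, -9, 1] rz -0.0 
14 [-16, -9, 0] rz -0.0 
15 [-17, -9, 1] rz -0.0 
end [ 0.565  -0.2272  0.1849] 90.0 fing 0.085
```

Call:
{"name": "send_rows", "arguments": {"plan": [{"linear":[-0.009,-0.005,0],"delta_rot":[0,0,0],"fingers":0.0},{"linear":[-0.016,-0.008,-0.001],"delta_rot":[-0.1,0,0],"fingers":0.0},{"linear":[-0.017,-0.009,-0.001],"delta_rot":[-0.1,0,0],"fingers":0.0},{"linear":[-0.017,-0.009,-0.001],"delta_rot":[-0.1,0,0],"fingers":0.0},{"linear":[-0.017,-0.009,-0.001],"delta_rot":[-0.1,0,0],"fingers":0.0},{"linear":[-0.017,-0.009,-0.001],"delta_rot":[-0.1,0,0],"fingers":0.0},{"linear":[-0.017,-0.009,-0.001],"delta_rot":[-0.1,0,0],"fingers":0.0},{"linear":[-0.017,-0.009,-0.001],"delta_rot":[-0.1,0,0],"fingers":0.0},{"linear":[-0.017,-0.009,-0.001],"delta_rot":[-0.1,0,0],"fingers":0.0},{"linear":[-0.017,-0.009,-0.001],"delta_rot":[-0.1,0,0],"fingers":0.0},{"linear":[-0.017,-0.009,-0.001],"delta_rot":[-0.1,0,0],"fingers":0.0},{"linear":[-0.012,-0.006,0],"delta_rot":[-0.1,0,0],"fingers":0.0}]}}

```text
clock: 57.1
position: [0.5833, -0.17, 0.1919]
ee_rot: [-0.004, 0.707, 0.707, -0.004]
contact_force: [-0.7, 0.2, -5.1]
width: 0.0223
```

```bash
python3 - <<'E'
from h import *
show(); print(az())
plan([(.5654,-.2268,.175,90,6)],.085)
E
```

```text
t 57.1 p [ 0.5833 -0.17    0.1919] x [-0.001  1.     0.   ] z [-0.01  0.   -1.  ] w 0.0223 F [-0.7  0.2 -5.1] q [-0.4   0.37  1.53 -0.    1.25 -1.97]
90.04809987187738
0 [-9, -3, 3] rz 0.0 tilt [-0.6 -0.   0. ]
1 [-10, -3, 3] rz 0.0 
2 [-9, -3, 2] rz 0.0 
3 [-10, -3, 3] rz 0.0 
4 [-9, -3, 3] rz 0.0 
5 [-10, -3, 3] rz 0.0 
end [ 0.5653 -0.227   0.1749] 90.0 fing 0.085
```

Call:
{"name": "send_rows", "arguments": {"plan": [{"linear":[-0.009,-0.003,0.001],"delta_rot":[-0.5,0,0],"fingers":0.0},{"linear":[-0.01,-0.003,0.002],"delta_rot":[0,0,0],"fingers":0.0},{"linear":[-0.01,-0.003,0.002],"delta_rot":[0,0,0],"fingers":0.0},{"linear":[-0.01,-0.003,0.002],"delta_rot":[0,0,0],"fingers":0.0},{"linear":[-0.009,-0.002,0.002],"delta_rot":[0,0,0],"fingers":0.0},{"linear":[-0.005,-0.001,0.001],"delta_rot":[0,0,0],"fingers":0.0},{"linear":[-0.001,0,0],"delta_rot":[0,0,0],"fingers":0.0},{"linear":[0,0,0],"delta_rot":[0,0,0],"fingers":0.0}]}}

```text
clock: 57.77
position: [0.5594, -0.2331, 0.1762]
ee_rot: [-0.004, 0.709, 0.705, -0.003]
contact_force: [-0.1, 1.6, -4.6]
width: 0.0222
```

```bash
python3 - <<'E'
from h import *
show(); print(az())
plan([(.5654,-.2268,.1195,90,7)],.085)
E
```

```text
t 57.77 p [ 0.5594 -0.2331  0.1762] x [0.005 1.    0.002] z [-0.011  0.002 -1.   ] w 0.0222 F [-0.1  1.6 -4.6] q [-0.51  0.38  1.55 -0.    1.22 -2.07]
89.73211301623807
0 [1, 1, 8] rz -0.0 tilt [-0.6 -0.1  0. ]
1 [1, 1, 8] rz -0.1 
2 [1, 1, 8] rz -0.0 
3 [1, 0, 8] rz -0.1 
4 [1, 1, 9] rz 0.0 
5 [0, 1, 8] rz -0.0 
6 [1, 1, 8] rz -0.1 
end [ 0.5654 -0.2271  0.1192] 90.0 fing 0.085
```

Call:
{"name": "send_rows", "arguments": {"plan": [{"linear":[0.003,0.003,0.005],"delta_rot":[-0.5,0,0],"fingers":0.0},{"linear":[0.002,0.002,0.008],"delta_rot":[0,0,0],"fingers":0.0},{"linear":[0,0,0.01],"delta_rot":[0,0,0],"fingers":0.0},{"linear":[0,0,0.01],"delta_rot":[0,0,0],"fingers":0.0},{"linear":[0,0,0.008],"delta_rot":[0,0,0],"fingers":0.0},{"linear":[0,0,0.005],"delta_rot":[0,0,0],"fingers":0.0},{"linear":[0,0,0.003],"delta_rot":[0,0,0],"fingers":0.0},{"linear":[0,0,0],"delta_rot":[0,0,0],"fingers":0.0}]}}

```text
clock: 58.43
position: [0.5657, -0.2237, 0.1206]
ee_rot: [-0.003, 0.707, 0.707, 0.001]
contact_force: [-0.2, -0.3, -4.4]
width: 0.0222
```

```bash
python3 - <<'E'
from h import *
show(); print(az())
plan([(.5654,-.2268,.1195,90,1)],.085)
E
```

```text
t 58.43 p [ 0.5657 -0.2237  0.1206] x [0.001 1.    0.005] z [-0.002  0.005 -1.   ] w 0.0222 F [-0.2 -0.3 -4.4] q [-0.49  0.43  1.63  0.    1.09 -2.06]
89.9640846481842
0 [-3, 0, 1] rz -0.0 tilt [-0.1 -0.3  0. ]
end [ 0.5657 -0.2267  0.1196] 90.0 fing 0.085
```

Call:
{"name": "send_rows", "arguments": {"plan": [{"linear":[0,0,0.0015],"delta_rot":[0,-0.3,0],"fingers":0.0},{"linear":[0,0,0.001],"delta_rot":[0,0,0],"fingers":0.0}]}}

```text
clock: 58.6
position: [0.566, -0.224, 0.1196]
ee_rot: [-0.0, 0.707, 0.707, -0.001]
contact_force: [-1.4, 2.2, 5.0]
width: 0.0226
```

```bash
python3 - <<'E'
from h import *
show()
E
```

```text
t 58.6 p [ 0.566  -0.224   0.1196] x [ 0.001  1.    -0.001] z [-0.002 -0.001 -1.   ] w 0.0226 F [-1.4  2.2  5. ] q [-0.49  0.43  1.63 -0.    1.08 -2.06]
```

The stake is down. Release it, rise clear and inspect.

Call:
{"name": "send_rows", "arguments": {"plan": [{"linear":[0,0,-0.0005],"delta_rot":[0,0,0],"fingers":0.03},{"linear":[0,0,0],"delta_rot":[0,0,0],"fingers":0.05},{"linear":[0,0,0],"delta_rot":[0,0,0],"fingers":0.06},{"linear":[0,0,0],"delta_rot":[0,0,0],"fingers":0.06},{"linear":[0,0,-0.01],"delta_rot":[0,0,0],"fingers":0.06},{"linear":[0,0,-0.02],"delta_rot":[0,0,0],"fingers":0.06},{"linear":[0,0,-0.03],"delta_rot":[0,0,0],"fingers":0.06},{"linear":[0,0,-0.035],"delta_rot":[0,0,0],"fingers":0.06},{"linear":[0,0,-0.035],"delta_rot":[0,0,0],"fingers":0.06},{"linear":[0,0,-0.03],"delta_rot":[0,0,0],"fingers":0.06},{"linear":[0,0,-0.01],"delta_rot":[0,0,0],"fingers":0.06},{"linear":[0,0,0],"delta_rot":[0,0,0],"fingers":0.06}]}}

```text
clock: 59.6
position: [0.5676, -0.225, 0.3075]
ee_rot: [0.007, 0.708, 0.707, 0.001]
contact_force: [0.2, 0.1, 0.0]
width: 0.0601
```

```bash
python3 - <<'E'
from h import *
show()
a=shot("scene"); b=shot("side")
c0=np.array([.5047,-.2777]);th=np.radians(-5); U=np.array([[np.cos(th),np.sin(th)],[-np.sin(th),np.cos(th)]])
for t,k,x in(("holder2_mid","holder",(.5535,-.338)),("holder3_mid","holder",(.4447,-.323)),("holder1_mid","holder",(.4578,-.2106)),("stake_mid","stake",(.566,-.224))):
    for n,p,i in locate(t,k,x,.012): print(t,n,p,round(i,3),"plate uv",(U@(p-c0)).round(3))
for n in("scene","side"):
    print(n,"brush",[(np.round(d["extent"]).tolist(),round(d["p"],2)) for d in manip.find_in("brush_mid",n)][:2],"cover",[(np.round(d["extent"]).tolist(),round(d["p"],2)) for d in manip.find_in("cover",n)][:2])
o=np.zeros((420,800,3),np.uint8); o[:,:]=cv2.resize(np.hstack([a[60:360,110:450],b[100:400,150:450]]),(800,420))
cv2.imwrite("pics/fin.png",o[:,:,::-1])
E
```

```text
t 59.6 p [ 0.5676 -0.225   0.3075] x [ 0.001  1.    -0.009] z [ 0.01  -0.009 -1.   ] w 0.0601 F [0.2 0.1 0. ] q [-0.49  0.3   1.34 -0.    1.48 -2.06]
holder2_mid scene [ 0.5499 -0.3385] 0.926 plate uv [ 0.05  -0.057]
holder2_mid side [ 0.5534 -0.3362] 0.945 plate uv [ 0.054 -0.054]
holder3_mid scene [ 0.4401 -0.323 ] 0.769 plate uv [-0.06  -0.051]
holder3_mid side [ 0.4424 -0.323 ] 0.942 plate uv [-0.058 -0.051]
holder1_mid scene [ 0.451 -0.213] 0.925 plate uv [-0.059  0.06 ]
holder1_mid side [ 0.4554 -0.2117] 0.951 plate uv [-0.055  0.061]
stake_mid scene [ 0.5596 -0.2249] 0.894 plate uv [0.05  0.057]
stake_mid side [ 0.5623 -0.224 ] 0.912 plate uv [0.053 0.059]
scene brush [([290.0, 126.0, 311.0, 170.0], 0.77)] cover [([403.0, 183.0, 440.0, 235.0], 0.77)]
side brush [([210.0, 214.0, 236.0, 267.0], 0.56)] cover [([160.0, 126.0, 217.0, 160.0], 0.85)]
```

View pics/fin.png

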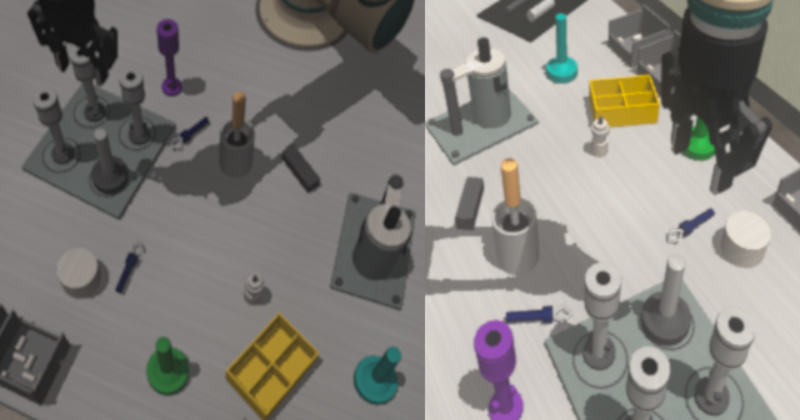

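```bash
python3 -c "
from h import *
show(); print(manip.sign_off())"
```

```text
t 60.3 p [ 0.5664 -0.2243  0.3027] x [ 0.001  1.    -0.005] z [ 0.003 -0.005 -1.   ] w 0.0601 F [-0.2  0.4 -0. ] q [-0.49  0.3   1.35 -0.    1.48 -2.06]
the job is handed in; nothing more can be done
None
```

The job is done and handed in at 60.3 s of the 210 s allowed.

**Cover, scrub and brush:** I swung the cover open until it stalled at its stop (about 5 N). The brush made three strokes; each touched the floor at 6–8 N and then rose until its tip passed the rim. The first two peaks came out only about 4 mm and 2 mm above the rim by my estimate, and the third went well clear. The brush is back in its pot, and the cover was swung shut until it stalled at its stop at about 10 N.

**Plate:** All three steel die holders and the steel stake stand upright on the plate, one on each circle. Each was set down until it touched the plate before I let go.

**Last checks:**
- **Feet:** Silhouette fits in both cameras put each foot within about 6 mm of its circle centre. Each whole foot is on the plate, with more than 15 mm to spare.
- **Cover and brush:** The networks found both within a few pixels of where they were at the start.
- **Other things:** The look-alikes and the other things in view look unmoved in the last picture.
- **Gripper:** It is open, about 0.30 m up, and the force reading is near zero.

**What disagreed:** The two cameras differed by 2–4 mm in x for the same objects. I trusted the side view because it matched the gripper's own position. The stake stayed where I first measured it, so I saw no sign of the knock the task warned about.

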